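# Change the filter cartridge under a swing clamp of unknown hand

## Task

Change the filter cartridge in the blue holder. Its red-handled clamp screw may be left- or right-handed, so gently try which way it gives and swing it wide open, then lay the brown used cartridge flat in the orange tray and lay the white fresh one in the holder's cradle, fully down. Finally turn the clamp back to where it started, straight across the fresh cartridge, and leave the other labware standing where it is.

Things in the scene. Friction and masses are not known exactly. Their poses are not given: they have to be found in the camera images.
- holder: Fixed cartridge holder: steel base plate 180 x 190 x 10 mm, closed blue screw housing (112 x 90 mm, top 56 mm above the table) on its -y half, grey cradle on its +y half. Origin on the table under the middle; x along the cradle, z up. The yellow clamp arm (30 mm wide, 10 mm thick, underside 71 mm up, reaching 120 mm from the clamp's axis at x 0, y -50 mm) starts across the cradle's middle.
- cradle (a point): Centre of a fully seated cartridge, 44 mm above the table; x along the cartridge, z up (turns with the holder; 100 mm from the clamp axis). Two grey saddles (tops 22 mm above the table) carry the end blocks, between side and end guides 18 mm higher with flared tops; play 4 mm sideways and 6 mm endways each way. Between the saddles it is open down to the base plate, 10 mm above the table.
- clamp (a joint): Clamp angle, rad, + anticlockwise from above. Near 0 at start: arm straight across the cradle. Quarter-turn screw that opens one way only, to a stop 1.25 from 0; past 1.0 the arm is wide open, clear of the cartridge. The other way it is blocked within 0.1. Which way opens is hidden and changes from run to run. Friction about 0.25 N m, no spring: stays where left; closes by turning back to 0.
- clamp_bar (a point): Centre of the red T-bar on top of the clamp screw, on the turning axis, 114 mm above the table. Bar 94 mm long, 16 mm wide, 20 mm high (104 to 124 mm above the table); it turns with the clamp and lies along this frame's y, as does the yellow arm, which points to +y. Below the bar is only a 22 mm stem, down to the arm's top at 81 mm.
- used: Used cartridge: brown tube 32 mm in diameter with two black square end blocks 44 x 44 mm, 20 mm thick; 140 mm long overall, 0.18 kg. Origin at its centre, x along its length. Starts in the cradle under the clamp arm.
- fresh: Fresh cartridge, the same shape and size as the used one: white tube 32 mm in diameter, blue square end blocks 44 x 44 mm, 20 mm thick, 140 mm long overall, 0.18 kg. Origin at its centre, x along its length. Starts on the white stand, its centre 42 mm above the table, the tube's middle free underneath down to 8 mm above the table.
- used_tray: Fixed open orange tray for used cartridges, 210 (x) x 130 (y) x 35 mm, walls and floor 5 mm thick; origin at the centre of its underside. A cartridge lying flat in it has its centre 27 mm above the table. It stands to the left or to the right of the holder, the white stand on the other side.
- fresh_stand: Fixed low white stand, 170 (x) x 100 (y) mm, that carries the fresh cartridge along its x on two saddles 20 mm above the table, with corner posts 8 mm higher at the sides; origin at the centre of its underside.
- reagent: Bystander: brown jar with red cap, 70 mm in diameter, 130 mm tall; origin under its centre. To be left alone.
- flask: Bystander: conical flask, 82 mm wide at the foot, 118 mm tall; origin under its centre. To be left alone.
- beaker: Bystander: glass beaker, 70 mm in diameter, 90 mm tall; origin under its centre. To be left alone.
- wash: Bystander: white bottle with blue cap, 60 mm in diameter, 160 mm tall; origin under its centre. To be left alone.
- jar: Bystander: clear jar with black lid, 60 mm in diameter, 70 mm tall; origin under its centre. To be left alone.
There are look-alikes about, which are no part of the job. There is more than one size of the used; the one meant has the size given above.

How it is judged:
By the outcome, as a careful person would: the job done as asked, in the order asked, and still so for the second after the job is handed in, with the robot touching nothing.
It also fails if it takes over 72 s, if anything falls off the work surface, if the arm or the gripper's body presses on something with over 40 N, if the wrist force passes 120 N, or if a joint passes its speed limit or range.

## Robot

A 7-joint arm with a two-finger parallel gripper is mounted at the origin on the work surface. World frame = base frame: x ahead of the robot, y to its left, z up, the work surface at z = 0. Lengths are in mm, angles in rad, forces in N, time in s.
With the tool pointing down it reaches from about 350 to 900 mm from the base axis. Payload 7.2 kg.
Tool frame: the origin (TCP) lies at the centre of the arm's flange, where the gripper is bolted on; the fingertips stand env.tips_ahead ahead of it and the grasp point (between the pads) lies 155 mm ahead of it (env.tips_ahead is the distance from the TCP to the fingertips, in mm); z points along the fingers, x is the direction in which the jaws open and shut, and the axes are right-handed (so a half turn about z gives the same grasp; the last joint's range is limited). The gripper opens to 85 mm and grips with 20 to 120 N. Pads are 22 mm wide; open, the fingers measure 114 mm over their backs; the gripper's body (76 mm by 85 mm) begins 54 mm behind the grasp point. The pads swing forward as they close: fully open they stand 13 mm farther back than shut.
Start: joints at [1.185, 0.411, -0.013, 1.596, 0.006, 1.134, -0.082], TCP at [195.285, -593.706, 404.697] pointing down, gripper open.
Joint ranges: [-2.95, 2.95], [-0.29, 1.99], [-1.47, 1.44], [0.14, 2.54], [-1.03, 4.17], [0.13, 1.85], [-2.86, 2.86]. Speed limits (rad/s): [2.39, 2.39, 3.01, 3.01, 3.14, 3.14, 3.14].

## Interface

Orientations are given as a unit quaternion [x, y, z, w].
In Python, from cell import env gives the robot as it stands. The module is installed in compiled form; this text tells all that it offers.
- The arm moves only by the shell command python3 -m pendant 'ROWS'. ROWS is JSON, a list of rows, each an object of numbers: "tx", "ty", "tz": the shift along the tool's x, y, z in m; "ax", "ay", "az": the turn, a rotation vector about the tool's x, y, z in degrees; "jaw": the opening, from 0 (shut) to 1 (fully open). A call has exactly 10 rows; each row is the pose to reach, as a shift and turn from the pose measured when the call began, along the tool's axes at that moment; what a row does not reach only later rows make up. A row lasts 1/12 s, in which the tool goes at most 41.7 mm and 7.16 degrees, less where a joint would pass 70% of its speed; a pose out of reach is approached as far as the arm can. A call with a gripper value outside its range is refused whole. The fingers move at their own pace and stop on an object; the grip force is fixed at half the most. Time passes only in rows, so rows that repeat a pose let the fingers close, or fill a call up. It gives the time, the measured TCP pose, the force and the opening at its end, in the units of the state.
- env.observe(): the state, without advancing time (a new reading comes with each control period).
- env.grab_frame(name): name is "scene" or "top"; returns the picture (384x512x3 uint8, blue, green, red); there is no depth.
- env.camera_info(name): a dict with "mtx" (3x3 intrinsics, pixels), "eye" and "attitude" of the camera in the world. Camera axes: x right, y up, looking along -z (the intrinsics and any distortion apply to the point x, -y, -z); pixel columns grow to the right and rows downward; lengths in mm; the calibration is good to about 2 mm. A picture is of the moment at which its call begins. camera_info takes no time and is no camera call.
- env.finish_job(): hands the job in, once; it reports no verdict.
The state is a dict: "clock": time; "q": joint angles; "qvel": joint speeds; "joint_efforts": joint torques, N m; "eef_pos": TCP position; "tool_rot": TCP orientation; "force": force on the tool from outside, world axes, zero at the start; "wrist_torque": the same for the moment, N m; "gripper_width": finger opening in mm.
Only numpy, scipy, OpenCV 4.12 (cv2) and the standard library are available. Lean on these libraries where they do the work, as an engineer would, in place of code of your own. Each camera call takes 0.05 s, during which the arm holds its last target.

## Working session

There is one attempt and no reset: what is moved stays moved. The work goes in short steps, Python scripts to look and compute and a shell command to move; the robot and the scene stay as the last step left them, time stands still between calls to the robot, and variables do not carry over. Pictures are saved under pics/ and viewed, and the job is handed in when it is done.

```bash
mkdir -p pics; ls
python3 - <<'E'
from cell import env
import cv2
s=env.observe()
for k in s: print(k,s[k])
print(env.tips_ahead)
for n in("scene","top"):
    f=env.grab_frame(n); cv2.imwrite(f"pics/{n}0.png",f); print(n,env.camera_info(n))
E
```

```text
pics
clock 0.0
q [ 1.18478017  0.41190093 -0.01267317  1.59705743  0.0055817   1.13427402
 -0.08223202]
qvel [ 0.00124877  0.00084997  0.00069542  0.00263402 -0.00107644  0.00077261
 -0.00025876]
joint_efforts [-4.16754310e-04 -6.00628281e+01  6.81803450e-01 -2.99402994e+01
  1.36521811e-02  1.07976803e-02 -2.58812133e-05]
eef_pos [ 195.20324189 -593.50701891  403.84692038]
tool_rot [ 8.10075257e-01 -5.86325366e-01 -6.81257876e-04 -4.23518848e-04]
force [ 0.33771832 -0.70756713  0.47627177]
wrist_torque [-0.03032166  0.02609699  0.00256497]
gripper_width 85.31745920205323
173.4
scene {'mtx': array([[359.43769668,   0.        , 257.02766667],
       [  0.        , 359.43769668, 193.5869354 ],
       [  0.        ,   0.        ,   1.        ]]), 'eye': array([1065.86922087, -443.17046907,  696.31521605]), 'attitude': array([0.37221838, 0.15400481, 0.35474117, 0.84373853])}
top {'mtx': array([[389.90424577,   0.        , 255.16096815],
       [  0.        , 389.90424577, 193.30067997],
       [  0.        ,   0.        ,   1.        ]]), 'eye': array([ 453.01232245,   -1.37992708, 1149.07653307]), 'attitude': array([ 0.04163561, -0.05047922, -0.70340193,  0.70777401])}
```

View pics/scene0.png

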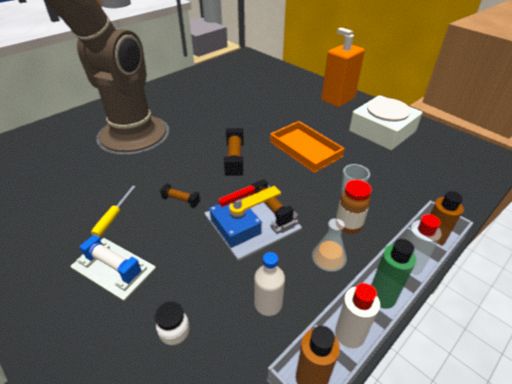

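View pics/top0.png

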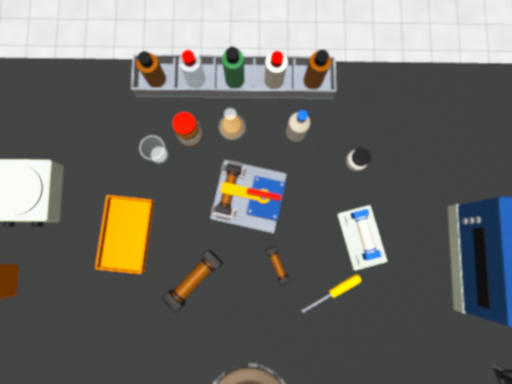

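The top view shows the holder at (248,195), with the clamped cartridge in its cradle at (229,188). The tray is at (124,234) and the stand with the fresh cartridge at (362,237). There are two look-alike brown cartridges, a larger one at (192,280) and a small one at (278,266). I'll measure next.

```bash
cat > h.py <<'E'
import numpy as np,cv2
from cell import env
from scipy.spatial.transform import Rotation as R
def ray(n,uv):
    c=env.camera_info(n);K=c['mtx'];d=np.array([(uv[0]-K[0,2])/K[0,0],-(uv[1]-K[1,2])/K[1,1],-1.])
    return np.array(c['eye']),R.from_quat(c['attitude']).apply(d)
def onz(n,uv,z):
    e,d=ray(n,uv);return e+d*(z-e[2])/d[2]
def proj(n,p):
    c=env.camera_info(n);K=c['mtx'];q=R.from_quat(c['attitude']).inv().apply(np.array(p,float)-c['eye'])
    return np.array([K[0,2]+K[0,0]*q[0]/-q[2],K[1,2]-K[1,1]*q[1]/-q[2]])
def crop(f,name,x0,y0,x1,y1,s):
    cv2.imwrite('pics/'+name,cv2.resize(f[y0:y1,x0:x1],None,fx=s,fy=s,interpolation=cv2.INTER_CUBIC))
def blobs(n,f,lo,hi,z,roi,amin=15):
    h=cv2.cvtColor(f,cv2.COLOR_BGR2HSV);m=cv2.inRange(h,np.array(lo),np.array(hi))
    k=np.zeros_like(m);k[roi[1]:roi[3],roi[0]:roi[2]]=255;m&=k
    for c in cv2.findContours(m,cv2.RETR_EXTERNAL,cv2.CHAIN_APPROX_NONE)[0]:
        a=cv2.contourArea(c)
        if a<amin: continue
        r=cv2.minAreaRect(c);b=cv2.boxPoints(r)
        w=np.array([onz(n,p,z)[:2] for p in b]);L=w-np.roll(w,1,0);ln=np.linalg.norm(L,axis=1)
        i=ln.argmax();print('px',np.round(r[0],1),'area',a,'xy',np.round(w.mean(0),1),'size',np.round(ln[:2],1),'long axis deg',round(np.degrees(np.arctan2(L[i,1],L[i,0])),1))
E
python3 - <<'E'
from h import *
t=cv2.imread('pics/top0.png');s=cv2.imread('pics/scene0.png')
crop(t,'c1.png',200,150,300,245,7);crop(s,'c2.png',195,165,310,265,6)
roi=(205,155,292,238)
print('yellow');blobs('top',t,(22,150,120),(35,255,255),81,roi)
print('red');
blobs('top',t,(0,180,120),(5,255,255),124,roi)
print('blue');blobs('top',t,(100,120,60),(125,255,255),56,roi)
print('tray');blobs('top',t,(8,180,120),(21,255,255),35,(85,180,165,285))
print('stand');blobs('top',t,(0,0,170),(179,60,255),15,(330,195,395,275))
print('freshblue');blobs('top',t,(100,120,60),(125,255,255),64,(330,195,395,275))
E
```

```text
yellow
px [244.3 192.7] area 282.5 xy [594.5  15.7] size [131.5  31.9] long axis deg -105.3
red
px [263.4 194.2] area 82.5 xy [585.1 -35.8] size [83.5 12.3] long axis deg -103.8
blue
px [264.  207.9] area 439.5 xy [555.1 -39.8] size [90.4 54.4] long axis deg -99.1
px [269.1 184.6] area 290.5 xy [621.5 -54.1] size [89.2 34.2] long axis deg -103.8
tray
px [123.8 234. ] area 3537.0 xy [481.6 356.3] size [136.3 215.6] long axis deg -5.0
stand
px [361.9 237.2] area 1970.0 xy [ 476.3 -325.4] size [171.3 102.8] long axis deg -165.5
freshblue
px [371.7 255.2] area 79.5 xy [ 425.3 -337.2] size [17.1 46.6] long axis deg -74.8
px [359.8 213.4] area 71.0 xy [ 540.6 -307.6] size [16.  46.1] long axis deg -77.2
```

View pics/c1.png

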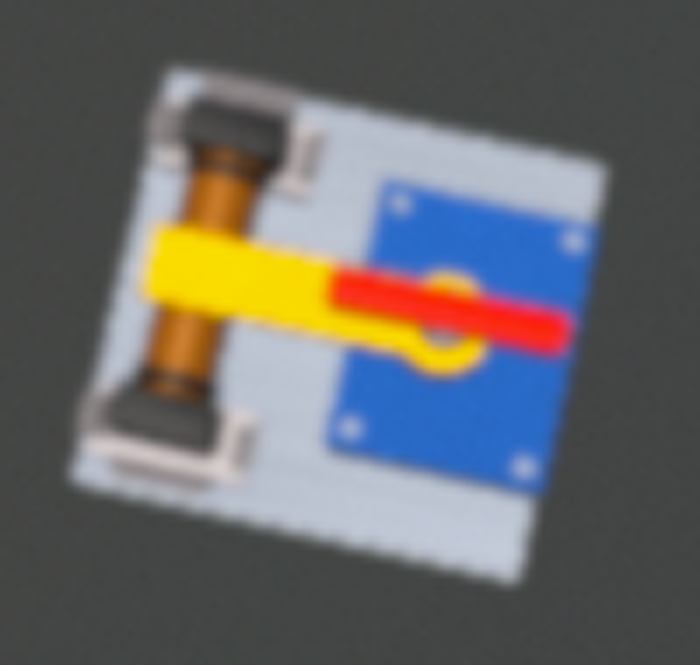

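View pics/c2.png

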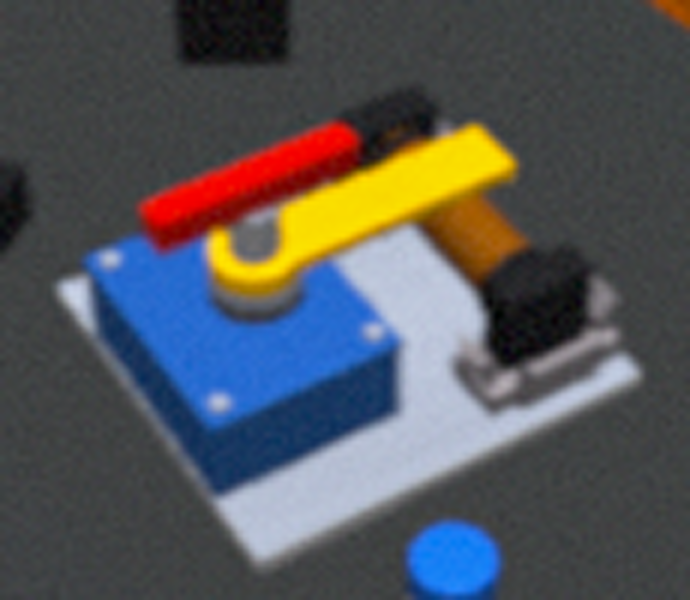

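Run:
```python
from h import *
t=cv2.imread('pics/top0.png')
c=[(224.3,160),(286.9,172.9),(274.6,233.1),(210,219.3)]
w=np.array([onz('top',p,10)[:2] for p in c]);print(w.round(1));m=w.mean(0)
L=np.roll(w,-1,0)-w;print('centre',m,np.linalg.norm(L,axis=1),np.degrees(np.arctan2(L[:,1],L[:,0])))
yaw=np.radians(-14.5)
for yaw in np.radians([-13,-14,-15]):
  X=np.array([np.cos(yaw),np.sin(yaw)]);Y=np.array([-X[1],X[0]])
  print('axis',m-50*Y,'cradle',m+50*Y)
# base plate mask via contour
h=cv2.cvtColor(t,cv2.COLOR_BGR2HSV);M=((h[...,2]>130)|((h[...,1]>150)&(h[...,2]>80))).astype(np.uint8)*255
k=np.zeros_like(M);k[155:240,203:292]=255;M&=k
cc=max(cv2.findContours(M,cv2.RETR_EXTERNAL,cv2.CHAIN_APPROX_NONE)[0],key=cv2.contourArea)
b=cv2.boxPoints(cv2.minAreaRect(cc));w=np.array([onz('top',p,10)[:2] for p in b]);L=np.roll(w,-1,0)-w
print('rect',w.mean(0),np.linalg.norm(L,axis=1),np.degrees(np.arctan2(L[:,1],L[:,0])))
# triangulation of red bar ends? scene view red blob
s=cv2.imread('pics/scene0.png')
blobs('scene',s,(0,180,120),(5,255,255),124,(200,170,300,260))
blobs('scene',s,(22,150,120),(35,255,255),81,(200,170,300,260))
blobs('scene',s,(100,120,60),(125,255,255),64,(70,225,150,290))
for n in('scene','top'):
  f=env.camera_info(n)
print('cr px',[proj(n,[612,45,44]) for n in('top','scene')])
```

```text
[[ 701.7   77.2]
 [ 664.2 -109.2]
 [ 486.   -72.4]
 [ 525.   116.1]]
centre [594.231251    2.8936416] [190.10727889 181.91881313 192.4998652  180.97519945] [-101.3943921   168.34216912   78.31675952  -12.41596321]
axis [582.98369829 -45.82486164] cradle [605.47880372  51.61214484]
axis [582.13515622 -45.62114472] cradle [606.32734578  51.40842791]
axis [581.29029875 -45.40264972] cradle [607.17220326  51.18993291]
rect [595.72168689   4.01256325] [182.95430218 196.69815434 182.41808111 192.6813434 ] [ -11.8357067  -102.76976407  166.90513769   77.38333099]
px [236.7 195.1] area 237.5 xy [592.5 -40.2] size [27.1 96.3] long axis deg 78.0
px [254.9 199.2] area 424.5 xy [599.8  13.6] size [ 38.  146.1] long axis deg 80.5
px [128.8 268.8] area 350.0 xy [ 553.4 -316.6] size [49.7 51. ] long axis deg 2.2
px [ 89.4 245.3] area 250.0 xy [ 434.6 -346.9] size [48.1 61. ] long axis deg 129.6
cr px [array([234.27700322, 188.28480665]), array([267.57648338, 205.66294279])]
```

Run:
```python
from h import *
T=lambda x,y:(200+x/7-.43,150+y/7-.43)
S=lambda x,y:(195+x/6-.42,165+y/6-.42)
print('ring',onz('top',T(443,322),81))
print('bar',onz('top',T(452,312),124), [onz('top',T(*p),124)[:2] for p in[(330,287),(575,335)]])
for p in [(385,180),(605,222),(545,492),(328,445)]: print('housing',onz('top',T(*p),56)[:2])
for p in [(402,205),(572,241),(524,467),(349,428)]: print('screw',onz('top',T(*p),57)[:2])
for p in [(112,258),(218,402),(374,330)]: print('screw s',onz('scene',S(*p),57)[:2])
# triangulate used end block tops? cylinder ends
for n,p in [('bar ends s',(148,212)),('',(352,132))]: print(n,onz('scene',S(*p),124)[:2])
for p in [(484,128),(518,165)]: print('arm tip s',onz('scene',S(*p),81)[:2])
for p in [(155,228),(145,298)]: print('arm tip t',onz('top',T(*p),81)[:2])
print('blocks top', [onz('top',T(*p),66)[:2] for p in[(235,138),(165,418)]])
```

```text
ring [586.92193892 -35.6755245   81.        ]
bar [585.37238685 -37.69469091 124.        ] [array([594.60281325,   8.59020456]), array([576.91865432, -84.30387051])]
housing [648.05101219 -12.73704248]
housing [ 631.43189805 -102.1584038 ]
housing [521.69636942 -77.55129277]
housing [540.00783388   9.53092176]
screw [637.63705966 -19.67883393]
screw [623.37227308 -88.64148578]
screw [531.59684389 -69.08001393]
screw [546.81421084   1.1550136 ]
screw s [530.15867098 -67.92000068]
screw s [621.63638087 -89.28161788]
screw s [636.74555746 -18.12036287]
bar ends s [576.44698166 -81.30084992]
 [597.75403516   7.42416424]
arm tip s [600.52907424  84.01852022]
arm tip s [626.95985884  77.04075097]
arm tip t [623.61832182  78.44299237]
arm tip t [595.64221416  81.92193079]
blocks top [array([662.98750529,  47.94685377]), array([549.55585274,  74.32967425])]
```

```bash
cat >> h.py <<'E'
def go(x,y,zg,yaw):
    "grasp point target, yaw of tool x (deg)"
    s=env.observe();R0=R.from_quat(s['tool_rot']);a=np.radians(yaw)
    best=None
    Rt=R.from_matrix(np.array([[np.cos(a),np.sin(a),0],[np.sin(a),-np.cos(a),0],[0,0,-1]]))
    rv=np.degrees((R0.inv()*Rt).as_rotvec())
    d=R0.inv().apply(np.array([x,y,zg+155])-s['eef_pos'])/1000
    print('t=',d.round(4),'a=',rv.round(2),'dist',round(np.linalg.norm(d)*1000),'rows',max(np.linalg.norm(d)*1000/41.7,np.linalg.norm(rv)/7.16).round(1))
def st():
    s=env.observe();M=R.from_quat(s['tool_rot']).as_matrix()
    print('t',round(s['clock'],2),'grasp',(np.array(s['eef_pos'])+155*M[:,2]).round(1),'yaw',np.degrees(np.arctan2(M[1,0],M[0,0])).round(2),'tilt z',M[:,2].round(3),'F',np.round(s['force'],1),'T',np.round(s['wrist_torque'],2),'w',round(s['gripper_width'],1),'q',np.round(s['q'],2))
E
python3 - <<'E'
from h import *
st();go(585.5,-37,200,-12.5)
E
```

```text
t 0.1 grasp [ 195.2 -593.3  248.9] yaw -71.79 tilt z [-0.001  0.001 -1.   ] F [-0.2 -0.4 -0.2] T [ 0.03 -0.02  0.01] w 85.5 q [ 1.18  0.41 -0.01  1.6   0.01  1.13 -0.08]
t= [-0.4066 -0.5447  0.0495] a= [-4.000e-02  8.000e-02 -5.929e+01] dist 681 rows 16.3
```

```bash
python3 -m pendant '[{"tx":-0.02,"ty":-0.03,"az":-4,"jaw":1},{"tx":-0.042,"ty":-0.056,"az":-8,"jaw":1},{"tx":-0.065,"ty":-0.087,"az":-12,"jaw":1},{"tx":-0.088,"ty":-0.118,"az":-16,"jaw":1},{"tx":-0.112,"ty":-0.15,"az":-20,"jaw":1},{"tx":-0.136,"ty":-0.182,"az":-24,"jaw":1},{"tx":-0.16,"ty":-0.214,"az":-28,"jaw":1},{"tx":-0.184,"ty":-0.246,"az":-32,"jaw":1},{"tx":-0.208,"ty":-0.278,"az":-36,"jaw":1},{"tx":-0.232,"ty":-0.31,"az":-40,"jaw":1}]'; python3 -c "
from h import *
st();go(585.5,-37,200,-12.5)"
```

```text
t 0.1 grasp [ 195.2 -593.3  248.9] yaw -71.79 tilt z [-0.001  0.001 -1.   ] F [-0.2 -0.4 -0.2] T [ 0.03 -0.02  0.01] w 85.5 q [ 1.18  0.41 -0.01  1.6   0.01  1.13 -0.08]
t= [-0.4066 -0.5447  0.0495] a= [-4.000e-02  8.000e-02 -5.929e+01] dist 681 rows 16.3$[0]: bad value
```

```bash
python3 -m pendant '[{"tx":-0.02,"ty":-0.03,"tz":0,"ax":0,"ay":0,"az":-4,"jaw":1},{"tx":-0.042,"ty":-0.056,"tz":0,"ax":0,"ay":0,"az":-8,"jaw":1},{"tx":-0.065,"ty":-0.087,"tz":0,"ax":0,"ay":0,"az":-12,"jaw":1},{"tx":-0.088,"ty":-0.118,"tz":0,"ax":0,"ay":0,"az":-16,"jaw":1},{"tx":-0.112,"ty":-0.15,"tz":0,"ax":0,"ay":0,"az":-20,"jaw":1},{"tx":-0.136,"ty":-0.182,"tz":0,"ax":0,"ay":0,"az":-24,"jaw":1},{"tx":-0.16,"ty":-0.214,"tz":0,"ax":0,"ay":0,"az":-28,"jaw":1},{"tx":-0.184,"ty":-0.246,"tz":0,"ax":0,"ay":0,"az":-32,"jaw":1},{"tx":-0.208,"ty":-0.278,"tz":0,"ax":0,"ay":0,"az":-36,"jaw":1},{"tx":-0.232,"ty":-0.31,"tz":0,"ax":0,"ay":0,"az":-40,"jaw":1}]'; python3 -c "
from h import *
st();go(585.5,-37,200,-12.5)"
```

```text
clock: 0.93
eef_pos: [417.7, -274.5, 404.2]
tool_rot: [0.962, -0.272, -0.001, -0.001]
force: [1.6, -0.9, 0.5]
gripper_width: 85.1
t 0.93 grasp [ 417.6 -274.3  249.2] yaw -31.61 tilt z [-0.001  0.001 -1.   ] F [ 1.6 -0.9  0.5] T [ 0.   -0.03  0.03] w 85.1 q [ 0.77  0.22 -0.33  1.88  0.08  1.06 -0.15]
t= [ 0.0185 -0.2901  0.0494] a= [ -0.05   0.07 -19.11] dist 295 rows 7.1
```

```bash
python3 -m pendant '[{"tx":0.002,"ty":-0.035,"tz":0.005,"ax":0,"ay":0,"az":-3,"jaw":1},{"tx":0.004,"ty":-0.073,"tz":0.01,"ax":0,"ay":0,"az":-6,"jaw":1},{"tx":0.007,"ty":-0.111,"tz":0.018,"ax":0,"ay":0,"az":-9,"jaw":1},{"tx":0.009,"ty":-0.149,"tz":0.026,"ax":0,"ay":0,"az":-12,"jaw":1},{"tx":0.012,"ty":-0.187,"tz":0.034,"ax":0,"ay":0,"az":-15,"jaw":1},{"tx":0.015,"ty":-0.225,"tz":0.042,"ax":0,"ay":0,"az":-17,"jaw":1},{"tx":0.017,"ty":-0.26,"tz":0.049,"ax":0,"ay":0,"az":-19,"jaw":1},{"tx":0.0185,"ty":-0.28,"tz":0.049,"ax":0,"ay":0,"az":-19.1,"jaw":1},{"tx":0.0185,"ty":-0.29,"tz":0.049,"ax":0,"ay":0,"az":-19.1,"jaw":1},{"tx":0.0185,"ty":-0.29,"tz":0.049,"ax":0,"ay":0,"az":-19.1,"jaw":1}]'; python3 -c "
from h import *
st();go(585.5,-37,114,-12.5)
f=env.grab_frame('scene');crop(f,'s1.png',150,100,350,250,4)"
```

```text
clock: 1.77
eef_pos: [586.0, -34.8, 354.9]
tool_rot: [0.994, -0.107, -0.001, -0.001]
force: [-0.2, 0.4, 1.2]
gripper_width: 85.5
t 1.77 grasp [585.8 -34.4 199.9] yaw -12.32 tilt z [-0.001  0.003 -1.   ] F [-0.2  0.4  1.2] T [-0.02  0.02  0.  ] w 85.5 q [ 0.34  0.44 -0.48  1.72  0.23  1.04 -0.44]
t= [0.0001 0.0024 0.0859] a= [-0.13  0.1   0.18] dist 86 rows 2.1
```

View pics/s1.png

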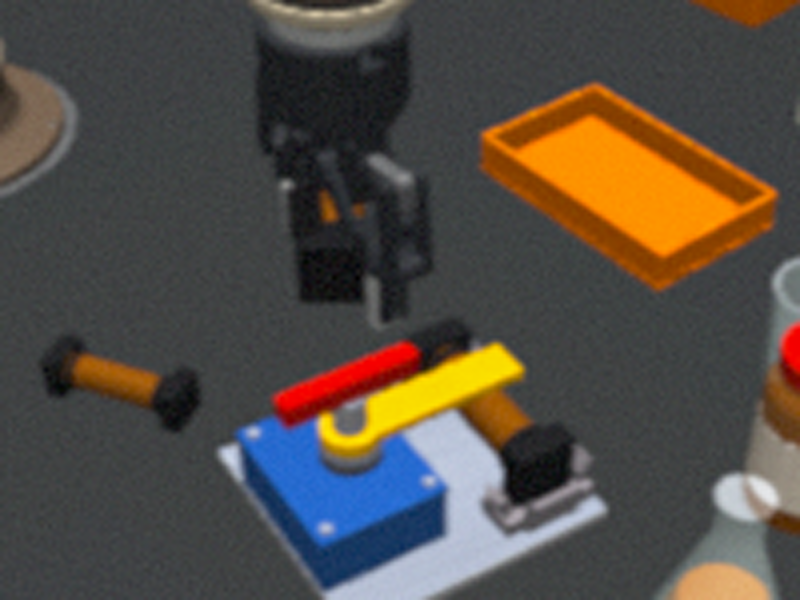

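The gripper hovers open above the red bar, which runs from about (285,405) to (410,355) in the crop. The jaws are across the bar's width, so I can descend.

```bash
python3 -m pendant '[{"tx":0,"ty":0.002,"tz":0.02,"ax":0,"ay":0,"az":0,"jaw":1},{"tx":0,"ty":0.002,"tz":0.045,"ax":0,"ay":0,"az":0,"jaw":1},{"tx":0,"ty":0.002,"tz":0.065,"ax":0,"ay":0,"az":0,"jaw":1},{"tx":0,"ty":0.002,"tz":0.078,"ax":0,"ay":0,"az":0,"jaw":1},{"tx":0,"ty":0.002,"tz":0.084,"ax":0,"ay":0,"az":0,"jaw":1},{"tx":0,"ty":0.002,"tz":0.084,"ax":0,"ay":0,"az":0,"jaw":0.5},{"tx":0,"ty":0.002,"tz":0.084,"ax":0,"ay":0,"az":0,"jaw":0.2},{"tx":0,"ty":0.002,"tz":0.084,"ax":0,"ay":0,"az":0,"jaw":0},{"tx":0,"ty":0.002,"tz":0.084,"ax":0,"ay":0,"az":0,"jaw":0},{"tx":0,"ty":0.002,"tz":0.084,"ax":0,"ay":0,"az":0,"jaw":0}]'; python3 -c "
from h import *
st()
f=env.grab_frame('scene');crop(f,'s2.png',150,100,350,250,4)"
```

```text
clock: 2.65
eef_pos: [585.1, -38.7, 272.0]
tool_rot: [0.994, -0.108, -0.0, -0.0]
force: [-0.7, 0.5, -0.3]
gripper_width: 25.4
t 2.65 grasp [585.1 -38.6 117. ] yaw -12.45 tilt z [-0.     0.001 -1.   ] F [-0.7  0.5 -0.3] T [-0.01 -0.03  0.02] w 25.4 q [ 0.32  0.53 -0.45  1.8   0.29  0.87 -0.49]
```

View pics/s2.png

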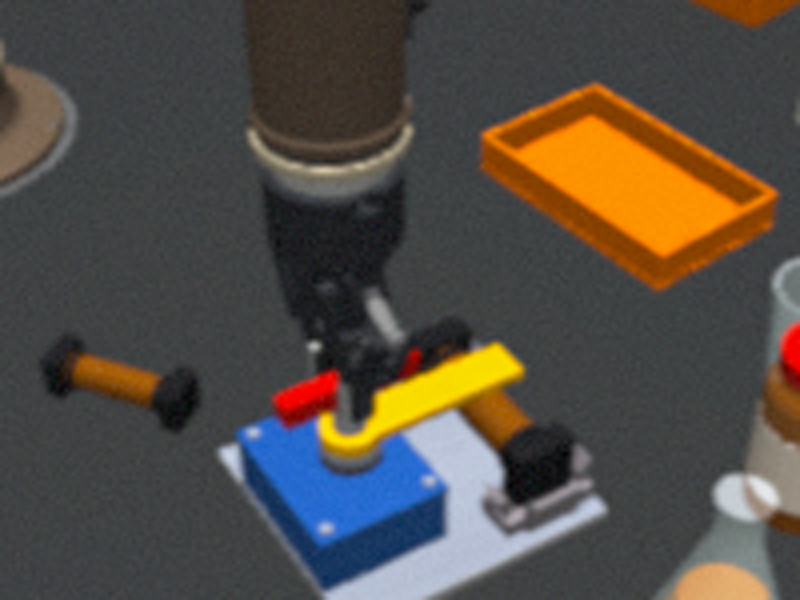

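The fingers straddle the bar's middle at (355,375), but at 25 mm they haven't finished closing. I'll finish the grip and then try a small anticlockwise turn.

```bash
python3 -m pendant '[{"tx":0,"ty":0,"tz":0,"ax":0,"ay":0,"az":0,"jaw":0},{"tx":0,"ty":0,"tz":0,"ax":0,"ay":0,"az":0,"jaw":0},{"tx":0,"ty":0,"tz":0,"ax":0,"ay":0,"az":0,"jaw":0},{"tx":0,"ty":0,"tz":0,"ax":0,"ay":0,"az":-1,"jaw":0},{"tx":0,"ty":0,"tz":0,"ax":0,"ay":0,"az":-2,"jaw":0},{"tx":0,"ty":0,"tz":0,"ax":0,"ay":0,"az":-3,"jaw":0},{"tx":0,"ty":0,"tz":0,"ax":0,"ay":0,"az":-4,"jaw":0},{"tx":0,"ty":0,"tz":0,"ax":0,"ay":0,"az":-5,"jaw":0},{"tx":0,"ty":0,"tz":0,"ax":0,"ay":0,"az":-5,"jaw":0},{"tx":0,"ty":0,"tz":0,"ax":0,"ay":0,"az":-5,"jaw":0}]'; python3 -c "
from h import *
st()"
```

```text
clock: 3.53
eef_pos: [586.0, -39.0, 272.4]
tool_rot: [0.998, -0.065, 0.001, -0.001]
force: [0.7, -0.2, 0.1]
gripper_width: 18.3
t 3.53 grasp [586.5 -38.8 117.4] yaw -7.45 tilt z [ 0.003  0.001 -1.   ] F [ 0.7 -0.2  0.1] T [ 0.   -0.07 -0.11] w 18.3 q [ 0.33  0.54 -0.47  1.8   0.31  0.88 -0.41]
```

```bash
python3 -m pendant '[{"tx":0,"ty":0,"tz":0,"ax":0,"ay":0,"az":-1,"jaw":0},{"tx":0,"ty":0,"tz":0,"ax":0,"ay":0,"az":-2,"jaw":0},{"tx":0,"ty":0,"tz":0,"ax":0,"ay":0,"az":-3,"jaw":0},{"tx":0,"ty":0,"tz":0,"ax":0,"ay":0,"az":-3,"jaw":0},{"tx":0,"ty":0,"tz":0,"ax":0,"ay":0,"az":-4,"jaw":0},{"tx":0,"ty":0,"tz":0,"ax":0,"ay":0,"az":-4,"jaw":0},{"tx":0,"ty":0,"tz":0,"ax":0,"ay":0,"az":-5,"jaw":0},{"tx":0,"ty":0,"tz":0,"ax":0,"ay":0,"az":-5,"jaw":0},{"tx":0,"ty":0,"tz":0,"ax":0,"ay":0,"az":-5,"jaw":0},{"tx":0,"ty":0,"tz":0,"ax":0,"ay":0,"az":-5,"jaw":0}]'; python3 -c "
from h import *
st()
f=env.grab_frame('scene');crop(f,'s3.png',195,165,310,265,6)"
```

```text
clock: 4.37
eef_pos: [586.1, -39.0, 272.5]
tool_rot: [1.0, -0.021, 0.002, -0.0]
force: [2.7, -0.3, -0.8]
gripper_width: 18.6
t 4.37 grasp [586.6 -38.9 117.5] yaw -2.45 tilt z [ 0.003  0.001 -1.   ] F [ 2.7 -0.3 -0.8] T [-0.02 -0.51 -0.11] w 18.6 q [ 0.35  0.54 -0.49  1.8   0.32  0.88 -0.33]
```

View pics/s3.png

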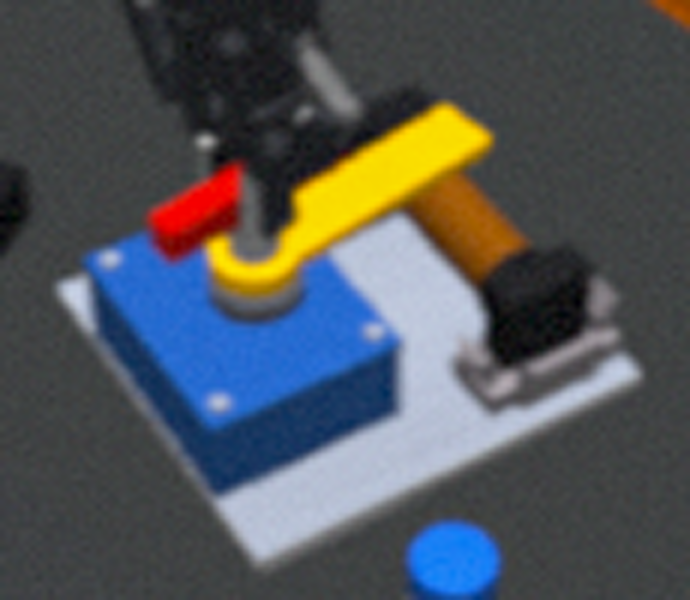

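The arm tip moved from (518,165) to (492,138), so it swung about 10° anticlockwise (further than the 0.1 rad block) with low torque. It opens anticlockwise, so I'll continue to about 66°.

```bash
python3 -m pendant '[{"tx":0,"ty":0,"tz":0,"ax":0,"ay":0,"az":-4,"jaw":0},{"tx":0,"ty":0,"tz":0,"ax":0,"ay":0,"az":-10,"jaw":0},{"tx":0,"ty":0,"tz":0,"ax":0,"ay":0,"az":-16,"jaw":0},{"tx":0,"ty":0,"tz":0,"ax":0,"ay":0,"az":-22,"jaw":0},{"tx":0,"ty":0,"tz":0,"ax":0,"ay":0,"az":-29,"jaw":0},{"tx":0,"ty":0,"tz":0,"ax":0,"ay":0,"az":-36,"jaw":0},{"tx":0,"ty":0,"tz":0,"ax":0,"ay":0,"az":-43,"jaw":0},{"tx":0,"ty":0,"tz":0,"ax":0,"ay":0,"az":-50,"jaw":0},{"tx":0,"ty":0,"tz":0,"ax":0,"ay":0,"az":-55,"jaw":0},{"tx":0,"ty":0,"tz":0,"ax":0,"ay":0,"az":-57,"jaw":0}]'; python3 -c "
from h import *
st()"
```

```text
clock: 5.25
eef_pos: [587.5, -38.4, 272.6]
tool_rot: [0.888, 0.461, 0.004, 0.0]
force: [9.6, 2.5, -7.9]
gripper_width: 18.6
t 5.25 grasp [588.6 -37.9 117.6] yaw 54.86 tilt z [ 0.008  0.003 -1.   ] F [ 9.6  2.5 -7.9] T [ 0.55 -2.08 -0.26] w 18.6 q [ 0.51  0.61 -0.73  1.78  0.49  0.93  0.53]
```

```bash
python3 -m pendant '[{"tx":0,"ty":0,"tz":0,"ax":0,"ay":0,"az":0,"jaw":0.4},{"tx":0,"ty":0,"tz":0,"ax":0,"ay":0,"az":0,"jaw":0.7},{"tx":0,"ty":0,"tz":0,"ax":0,"ay":0,"az":0,"jaw":0.7},{"tx":0,"ty":0,"tz":0,"ax":0,"ay":0,"az":0,"jaw":0.7},{"tx":0,"ty":0,"tz":-0.002,"ax":0,"ay":0,"az":0,"jaw":0.7},{"tx":0,"ty":0,"tz":-0.02,"ax":0,"ay":0,"az":0,"jaw":0.7},{"tx":0,"ty":0,"tz":-0.05,"ax":0,"ay":0,"az":0,"jaw":0.7},{"tx":0,"ty":0,"tz":-0.08,"ax":0,"ay":0,"az":0,"jaw":0.7},{"tx":0,"ty":0,"tz":-0.1,"ax":0,"ay":0,"az":0,"jaw":0.7},{"tx":0,"ty":0,"tz":-0.1,"ax":0,"ay":0,"az":0,"jaw":0.7}]'; python3 -c "
from h import *
st();go(607,61,200,77)
f=env.grab_frame('scene');crop(f,'s4.png',150,100,350,250,4)
f=env.grab_frame('top');crop(f,'t4.png',200,150,300,245,6)"
```

```text
clock: 6.08
eef_pos: [587.7, -38.0, 377.5]
tool_rot: [0.888, 0.461, 0.007, 0.002]
force: [-0.3, -0.3, 0.5]
gripper_width: 60.2
t 6.08 grasp [589.9 -37.6 222.5] yaw 54.85 tilt z [ 0.014  0.002 -1.   ] F [-0.3 -0.3  0.5] T [-0.01  0.   -0.04] w 60.2 q [ 0.56  0.49 -0.8   1.69  0.39  1.11  0.61]
t= [ 0.0919 -0.0414  0.023 ] a= [  0.7   -0.47 -22.15] dist 103 rows 3.1
```

View pics/s4.png

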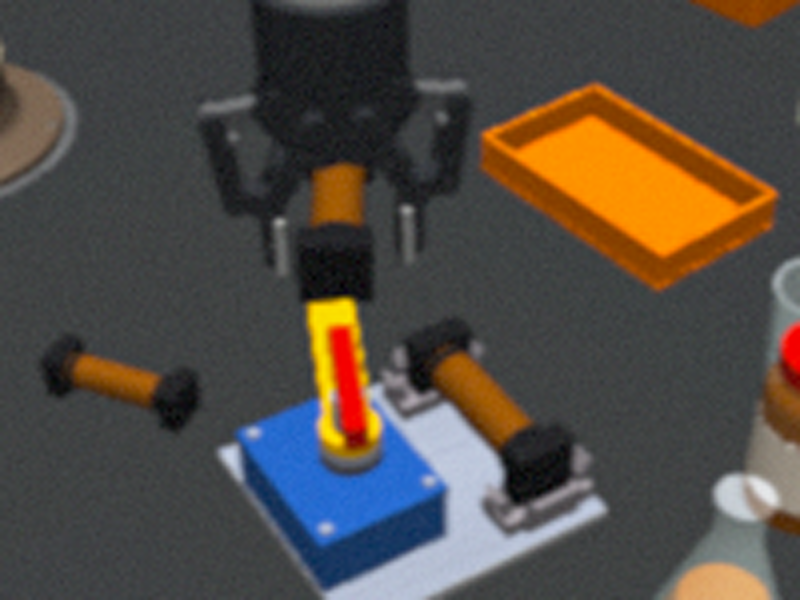

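View pics/t4.png

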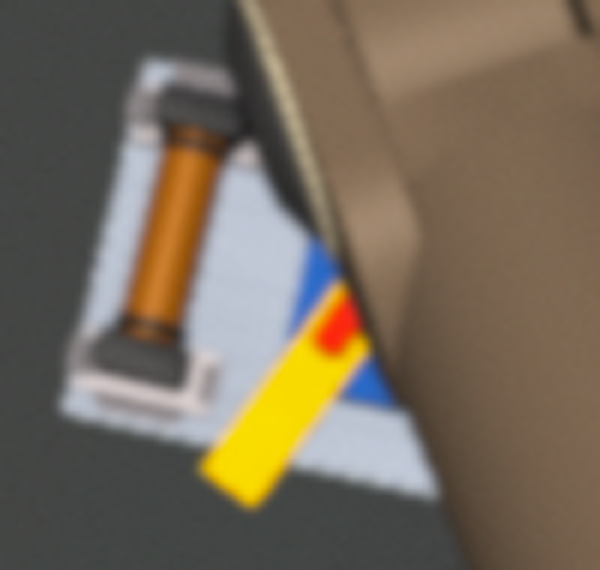

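```bash
python3 -c "
from h import *
p=onz('top',(200+230/6-.4,150+487/6-.4),81);d=p[:2]-[585.5,-37];print(p,np.linalg.norm(d),np.degrees(np.arctan2(d[1],d[0]))-77.5)
f=cv2.imread('pics/t4.png')
for q in [(203,112),(138,362)]: print(onz('top',(200+q[0]/6-.4,150+q[1]/6-.4),66))
for q in [(197,140),(153,325)]: print('tube',onz('top',(200+q[0]/6-.4,150+q[1]/6-.4),60))
"
```

```text
[489.71659416  32.04136704  81.        ] 118.07273689090503 66.71566586941881
[665.91518922  47.16029429  66.        ]
[547.73405276  75.80605461  66.        ]
tube [653.61882816  50.09242973  60.        ]
tube [565.64898378  69.51014205  60.        ]
```

The clamp stands at about 66.7° (1.16 rad), wide open and clear of the used cartridge. The cartridge tube runs from (197,140) to (153,325) in the top crop. It fits the description: it sits in the cradle, about 120 mm between block centres. The (192,280) one is bigger and the (278,266) one smaller, and both lie on the table. Next I move over it.

```bash
python3 -m pendant '[{"tx":0.02,"ty":-0.01,"tz":0.005,"ax":0.2,"ay":-0.1,"az":-5,"jaw":0.7},{"tx":0.05,"ty":-0.022,"tz":0.01,"ax":0.4,"ay":-0.2,"az":-11,"jaw":0.7},{"tx":0.078,"ty":-0.035,"tz":0.02,"ax":0.7,"ay":-0.4,"az":-17,"jaw":0.7},{"tx":0.092,"ty":-0.0414,"tz":0.023,"ax":0.7,"ay":-0.5,"az":-22,"jaw":0.7},{"tx":0.092,"ty":-0.0414,"tz":0.04,"ax":0.7,"ay":-0.5,"az":-22,"jaw":0.7},{"tx":0.092,"ty":-0.0414,"tz":0.06,"ax":0.7,"ay":-0.5,"az":-22,"jaw":0.7},{"tx":0.092,"ty":-0.0414,"tz":0.08,"ax":0.7,"ay":-0.5,"az":-22.1,"jaw":0.7},{"tx":0.092,"ty":-0.0414,"tz":0.1,"ax":0.7,"ay":-0.5,"az":-22.1,"jaw":0.7},{"tx":0.092,"ty":-0.0414,"tz":0.11,"ax":0.7,"ay":-0.5,"az":-22.1,"jaw":0.7},{"tx":0.092,"ty":-0.0414,"tz":0.11,"ax":0.7,"ay":-0.5,"az":-22.1,"jaw":0.7}]'; python3 -c "
from h import *
st();go(607,61,47,77)
f=env.grab_frame('scene');crop(f,'s5.png',150,100,350,250,4)"
```

```text
clock: 7.02
eef_pos: [605.6, 60.2, 260.5]
tool_rot: [0.783, 0.622, -0.005, -0.003]
force: [-0.0, 0.6, 0.1]
gripper_width: 59.9
t 7.02 grasp [603.8  60.  105.5] yaw 76.96 tilt z [-0.011 -0.001 -1.   ] F [-0.   0.6  0.1] T [ 0.03  0.   -0.01] w 59.9 q [ 0.38  0.68 -0.8   1.73  0.57  0.99  0.7 ]
t= [0.0013 0.0018 0.0585] a= [-0.61  0.22 -0.04] dist 59 rows 1.4
```

View pics/s5.png

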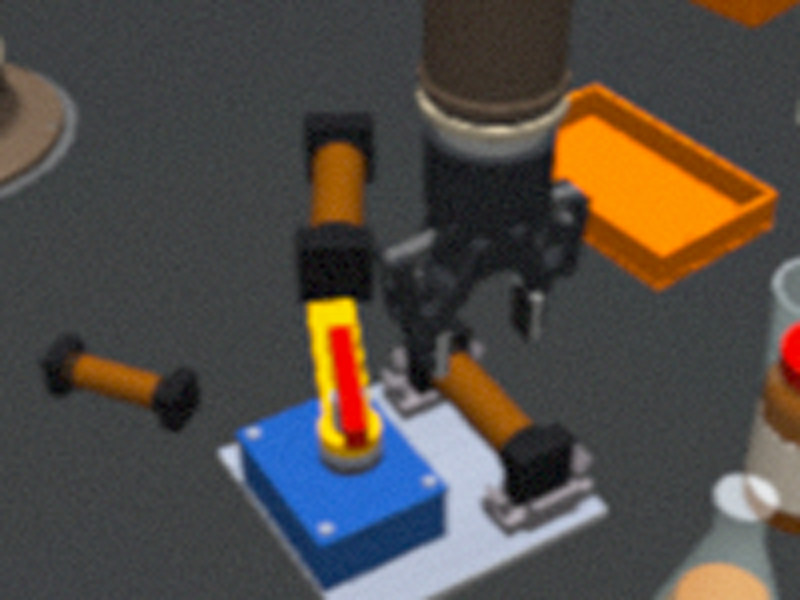

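The gripper straddles the used tube at (470,370) with the jaws clear of the clamp. Descending and closing.

```bash
python3 -m pendant '[{"tx":0.001,"ty":0.002,"tz":0.02,"ax":-0.5,"ay":0.2,"az":0,"jaw":0.7},{"tx":0.001,"ty":0.002,"tz":0.04,"ax":-0.5,"ay":0.2,"az":0,"jaw":0.7},{"tx":0.001,"ty":0.002,"tz":0.052,"ax":-0.5,"ay":0.2,"az":0,"jaw":0.7},{"tx":0.001,"ty":0.002,"tz":0.058,"ax":-0.5,"ay":0.2,"az":0,"jaw":0.7},{"tx":0.001,"ty":0.002,"tz":0.058,"ax":-0.5,"ay":0.2,"az":0,"jaw":0.7},{"tx":0.001,"ty":0.002,"tz":0.058,"ax":-0.5,"ay":0.2,"az":0,"jaw":0.2},{"tx":0.001,"ty":0.002,"tz":0.058,"ax":-0.5,"ay":0.2,"az":0,"jaw":0.1},{"tx":0.001,"ty":0.002,"tz":0.058,"ax":-0.5,"ay":0.2,"az":0,"jaw":0.1},{"tx":0.001,"ty":0.002,"tz":0.058,"ax":-0.5,"ay":0.2,"az":0,"jaw":0.1},{"tx":0.001,"ty":0.002,"tz":0.058,"ax":-0.5,"ay":0.2,"az":0,"jaw":0.1}]'; python3 -c "
from h import *
st();go(607,61,160,77)"
```

```text
clock: 7.9
eef_pos: [608.4, 61.4, 205.9]
tool_rot: [0.783, 0.622, 0.001, 0.001]
force: [-0.9, 0.1, 6.0]
gripper_width: 30.2
t 7.9 grasp [608.9  61.5  50.9] yaw 76.96 tilt z [ 0.003  0.001 -1.   ] F [-0.9  0.1  6. ] T [ 0.16  0.2  -0.05] w 30.2 q [ 0.34  0.75 -0.75  1.76  0.64  0.89  0.65]
t= [-0.0005 -0.001  -0.1091] a= [ 0.15 -0.09 -0.04] dist 109 rows 2.6
```

The grip came out high on the tube: 50.9 mm instead of 47, with the width below 32. I'll reopen, go 8 mm lower and regrip.

```bash
python3 -m pendant '[{"tx":0,"ty":0,"tz":0,"ax":0,"ay":0,"az":0,"jaw":0.6},{"tx":0,"ty":0,"tz":0,"ax":0,"ay":0,"az":0,"jaw":0.6},{"tx":0,"ty":0,"tz":0,"ax":0,"ay":0,"az":0,"jaw":0.6},{"tx":0,"ty":0,"tz":0.004,"ax":0,"ay":0,"az":0,"jaw":0.6},{"tx":0,"ty":0,"tz":0.008,"ax":0,"ay":0,"az":0,"jaw":0.6},{"tx":0,"ty":0,"tz":0.008,"ax":0,"ay":0,"az":0,"jaw":0.1},{"tx":0,"ty":0,"tz":0.008,"ax":0,"ay":0,"az":0,"jaw":0.1},{"tx":0,"ty":0,"tz":0.008,"ax":0,"ay":0,"az":0,"jaw":0.1},{"tx":0,"ty":0,"tz":0.008,"ax":0,"ay":0,"az":0,"jaw":0.1},{"tx":0,"ty":0,"tz":0.008,"ax":0,"ay":0,"az":0,"jaw":0.1}]'; python3 -c "
from h import *
st();go(607,61,160,77)"
```

```text
clock: 8.73
eef_pos: [608.3, 61.3, 197.7]
tool_rot: [0.783, 0.622, 0.001, 0.0]
force: [0.3, -1.4, -2.6]
gripper_width: 30.4
t 8.73 grasp [608.7  61.5  42.7] yaw 76.95 tilt z [ 0.002  0.001 -1.   ] F [ 0.3 -1.4 -2.6] T [-0.01 -0.02 -0.01] w 30.4 q [ 0.34  0.76 -0.74  1.76  0.65  0.88  0.64]
t= [-0.0004 -0.001  -0.1173] a= [ 0.12 -0.08 -0.05] dist 117 rows 2.8
```

```bash
python3 -m pendant '[{"tx":0,"ty":0,"tz":0,"ax":0,"ay":0,"az":0,"jaw":0.1},{"tx":0,"ty":0,"tz":-0.005,"ax":0,"ay":0,"az":0,"jaw":0.1},{"tx":0,"ty":0,"tz":-0.013,"ax":0,"ay":0,"az":0,"jaw":0.1},{"tx":0,"ty":0,"tz":-0.025,"ax":0,"ay":0,"az":0,"jaw":0.1},{"tx":0,"ty":0,"tz":-0.04,"ax":0,"ay":0,"az":0,"jaw":0.1},{"tx":0,"ty":0,"tz":-0.06,"ax":0,"ay":0,"az":0,"jaw":0.1},{"tx":0,"ty":0,"tz":-0.08,"ax":0,"ay":0,"az":0,"jaw":0.1},{"tx":0,"ty":0,"tz":-0.1,"ax":0,"ay":0,"az":0,"jaw":0.1},{"tx":0,"ty":0,"tz":-0.11,"ax":0,"ay":0,"az":0,"jaw":0.1},{"tx":0,"ty":0,"tz":-0.11,"ax":0,"ay":0,"az":0,"jaw":0.1}]'; python3 -c "
from h import *
st();go(481.5,356,150,85)
f=env.grab_frame('scene');crop(f,'s6.png',150,100,350,250,4)"
```

```text
clock: 9.57
eef_pos: [608.8, 61.7, 311.4]
tool_rot: [0.783, 0.622, 0.003, 0.002]
force: [1.0, -0.2, -2.6]
gripper_width: 30.3
t 9.57 grasp [610.   61.9 156.4] yaw 76.95 tilt z [ 0.008  0.001 -1.   ] F [ 1.  -0.2 -2.6] T [ 0.   -0.08 -0.03] w 30.3 q [ 0.4   0.63 -0.84  1.69  0.53  1.06  0.73]
t= [ 0.2579 -0.1905  0.0058] a= [ 0.43 -0.15 -8.05] dist 321 rows 7.7
```

View pics/s6.png

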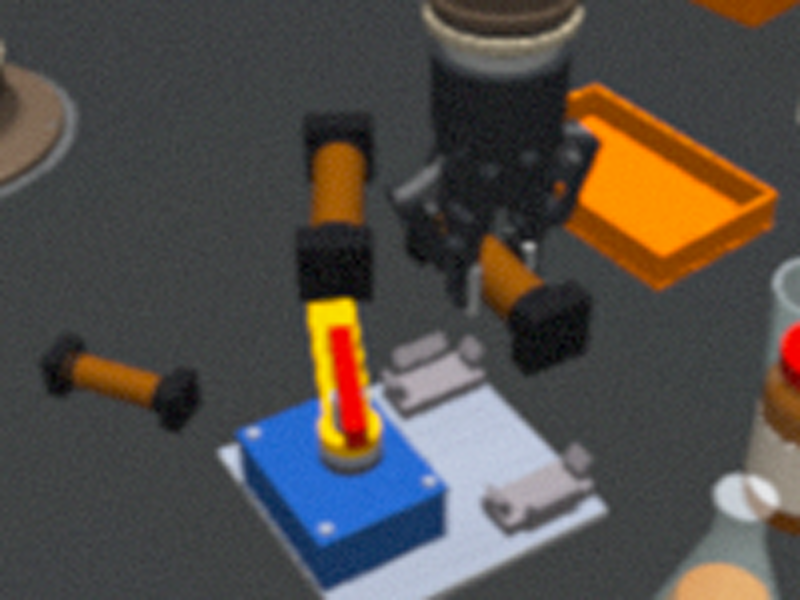

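The used cartridge is lifted clear and level, and the cradle at (440,370)–(540,490) is empty. Carrying it to the tray.

```bash
python3 -m pendant '[{"tx":0.012,"ty":-0.009,"tz":0,"ax":0,"ay":0,"az":-0.5,"jaw":0.1},{"tx":0.036,"ty":-0.027,"tz":0,"ax":0.1,"ay":0,"az":-1,"jaw":0.1},{"tx":0.066,"ty":-0.049,"tz":0,"ax":0.1,"ay":0,"az":-2,"jaw":0.1},{"tx":0.098,"ty":-0.072,"tz":0,"ax":0.2,"ay":0,"az":-3,"jaw":0.1},{"tx":0.13,"ty":-0.096,"tz":0,"ax":0.3,"ay":0,"az":-4,"jaw":0.1},{"tx":0.162,"ty":-0.12,"tz":0,"ax":0.4,"ay":-0.1,"az":-5,"jaw":0.1},{"tx":0.194,"ty":-0.143,"tz":0,"ax":0.4,"ay":-0.1,"az":-6,"jaw":0.1},{"tx":0.224,"ty":-0.165,"tz":0.002,"ax":0.4,"ay":-0.1,"az":-7,"jaw":0.1},{"tx":0.247,"ty":-0.182,"tz":0.004,"ax":0.4,"ay":-0.1,"az":-8,"jaw":0.1},{"tx":0.258,"ty":-0.1905,"tz":0.006,"ax":0.4,"ay":-0.1,"az":-8,"jaw":0.1}]'; python3 -c "
from h import *
st();go(481.5,356,28,85)"
```

```text
clock: 10.45
eef_pos: [477.1, 360.3, 302.2]
tool_rot: [0.735, 0.678, -0.001, -0.002]
force: [0.1, -0.3, -1.1]
gripper_width: 30.2
t 10.45 grasp [476.4 360.6 147.2] yaw 85.37 tilt z [-0.004  0.002 -1.   ] F [ 0.1 -0.3 -1.1] T [-0.04  0.03 -0.03] w 30.2 q [-0.11  0.64 -0.88  1.73  0.55  1.05  0.3 ]
t= [-0.0042  0.0053  0.1191] a= [-0.26 -0.11  0.37] dist 119 rows 2.9
```

```bash
python3 -m pendant '[{"tx":-0.002,"ty":0.002,"tz":0.012,"ax":0,"ay":0,"az":0,"jaw":0.1},{"tx":-0.004,"ty":0.005,"tz":0.032,"ax":-0.2,"ay":0,"az":0,"jaw":0.1},{"tx":-0.004,"ty":0.005,"tz":0.055,"ax":-0.2,"ay":0,"az":0,"jaw":0.1},{"tx":-0.004,"ty":0.005,"tz":0.078,"ax":-0.2,"ay":0,"az":0,"jaw":0.1},{"tx":-0.004,"ty":0.005,"tz":0.098,"ax":-0.2,"ay":0,"az":0,"jaw":0.1},{"tx":-0.004,"ty":0.005,"tz":0.11,"ax":-0.2,"ay":0,"az":0,"jaw":0.1},{"tx":-0.004,"ty":0.005,"tz":0.115,"ax":-0.2,"ay":0,"az":0,"jaw":0.1},{"tx":-0.004,"ty":0.005,"tz":0.117,"ax":-0.2,"ay":0,"az":0,"jaw":0.1},{"tx":-0.004,"ty":0.005,"tz":0.118,"ax":-0.2,"ay":0,"az":0,"jaw":0.1},{"tx":-0.004,"ty":0.005,"tz":0.118,"ax":-0.2,"ay":0,"az":0,"jaw":0.1}]'; python3 -c "
from h import *
st()
f=env.grab_frame('scene');crop(f,'s7.png',220,80,380,200,5)"
```

```text
clock: 11.28
eef_pos: [481.5, 356.4, 184.8]
tool_rot: [0.735, 0.678, 0.001, -0.001]
force: [0.4, 0.1, -1.7]
gripper_width: 30.3
t 11.28 grasp [481.5 356.8  29.8] yaw 85.36 tilt z [-0.     0.003 -1.   ] F [ 0.4  0.1 -1.7] T [-0.06  0.01  0.04] w 30.3 q [-0.18  0.78 -0.77  1.8   0.7   0.86  0.2 ]
```

View pics/s7.png

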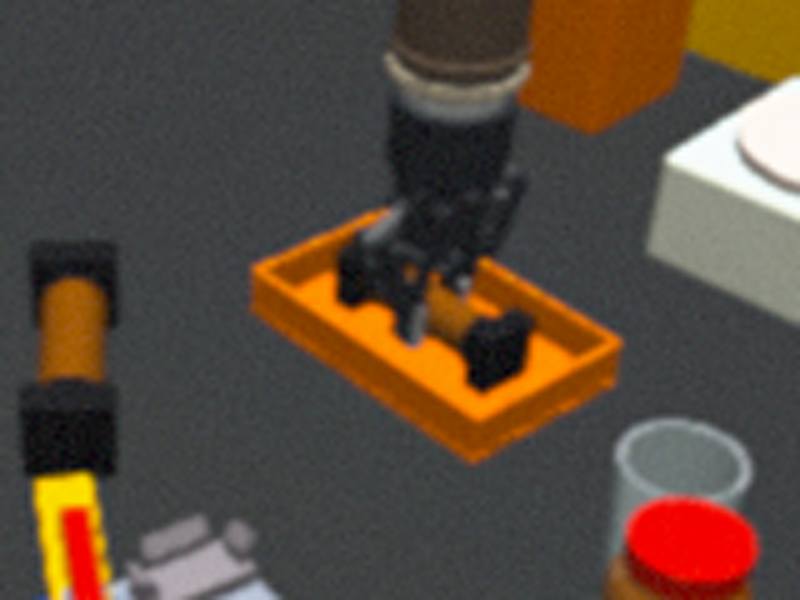

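The cartridge is over the tray floor, clear of the walls (blocks at (365,270) and (497,350)). I'll lower 3 mm, release and rise.

```bash
python3 -m pendant '[{"tx":0,"ty":0,"tz":0.002,"ax":0,"ay":0,"az":0,"jaw":0.1},{"tx":0,"ty":0,"tz":0.003,"ax":0,"ay":0,"az":0,"jaw":0.1},{"tx":0,"ty":0,"tz":0.003,"ax":0,"ay":0,"az":0,"jaw":0.3},{"tx":0,"ty":0,"tz":0.003,"ax":0,"ay":0,"az":0,"jaw":0.6},{"tx":0,"ty":0,"tz":0.003,"ax":0,"ay":0,"az":0,"jaw":0.6},{"tx":0,"ty":0,"tz":0.003,"ax":0,"ay":0,"az":0,"jaw":0.6},{"tx":0,"ty":0,"tz":0.003,"ax":0,"ay":0,"az":0,"jaw":0.6},{"tx":0,"ty":0,"tz":-0.01,"ax":0,"ay":0,"az":0,"jaw":0.6},{"tx":0,"ty":0,"tz":-0.035,"ax":0,"ay":0,"az":0,"jaw":0.6},{"tx":0,"ty":0,"tz":-0.07,"ax":0,"ay":0,"az":0,"jaw":0.6}]'; python3 -c "
from h import *
st();go(481,-323,180,104.5)
go(560,60,200,95)"
```

```text
clock: 12.17
eef_pos: [480.8, 355.6, 254.5]
tool_rot: [0.735, 0.678, -0.001, -0.001]
force: [0.9, 0.7, -0.1]
gripper_width: 51.4
t 12.17 grasp [480.3 355.7  99.5] yaw 85.39 tilt z [-0.003  0.001 -1.   ] F [ 0.9  0.7 -0.1] T [0.01 0.   0.06] w 51.4 q [-0.13  0.69 -0.84  1.76  0.61  0.97  0.27]
t= [-0.6764  0.0544 -0.0809] a= [ -0.19  -0.05 -19.11] dist 683 rows 16.4
t= [-0.2882  0.1023 -0.1009] a= [-0.19 -0.04 -9.61] dist 322 rows 7.7
```

```bash
python3 -m pendant '[{"tx":0,"ty":0,"tz":-0.03,"ax":0,"ay":0,"az":0,"jaw":0.7},{"tx":-0.01,"ty":0,"tz":-0.06,"ax":0,"ay":0,"az":-1,"jaw":0.7},{"tx":-0.04,"ty":0.003,"tz":-0.08,"ax":0,"ay":0,"az":-2,"jaw":0.7},{"tx":-0.08,"ty":0.006,"tz":-0.085,"ax":0,"ay":0,"az":-3,"jaw":0.7},{"tx":-0.12,"ty":0.01,"tz":-0.085,"ax":0,"ay":0,"az":-4,"jaw":0.7},{"tx":-0.16,"ty":0.014,"tz":-0.085,"ax":0,"ay":0,"az":-5,"jaw":0.7},{"tx":-0.2,"ty":0.017,"tz":-0.085,"ax":0,"ay":0,"az":-6,"jaw":0.7},{"tx":-0.24,"ty":0.02,"tz":-0.085,"ax":0,"ay":0,"az":-7,"jaw":0.7},{"tx":-0.28,"ty":0.023,"tz":-0.085,"ax":0,"ay":0,"az":-8,"jaw":0.7},{"tx":-0.32,"ty":0.026,"tz":-0.085,"ax":0,"ay":0,"az":-9,"jaw":0.7}]'; python3 -c "
from h import *
st();go(481,-323,150,104.5)
f=env.grab_frame('scene');cv2.imwrite('pics/s8.png',f)
t=env.grab_frame('top');cv2.imwrite('pics/t8.png',t)
print('freshblue');blobs('top',t,(100,120,60),(125,255,255),64,(330,195,395,275))
crop(t,'t8b.png',330,195,395,275,7)
crop(f,'s8b.png',60,220,170,305,6)
"
```

```text
clock: 13.0
eef_pos: [480.8, 32.9, 340.3]
tool_rot: [0.679, 0.734, -0.001, -0.001]
force: [1.7, -1.2, 0.4]
gripper_width: 60.1
t 13.0 grasp [480.5  32.9 185.3] yaw 94.47 tilt z [-0.002 -0.    -1.   ] F [ 1.7 -1.2  0.4] T [ 0.01 -0.1   0.03] w 60.1 q [ 0.66  0.43 -1.03  1.96  0.44  1.    1.07]
t= [-0.3548 -0.0275  0.0354] a= [ -0.13  -0.02 -10.03] dist 358 rows 8.6
freshblue
px [371.6 255.1] area 80.5 xy [ 425.6 -337.1] size [17.6 47. ] long axis deg -77.5
px [359.8 213.4] area 71.0 xy [ 540.6 -307.6] size [16.  46.1] long axis deg -77.2
```

View pics/s8.png

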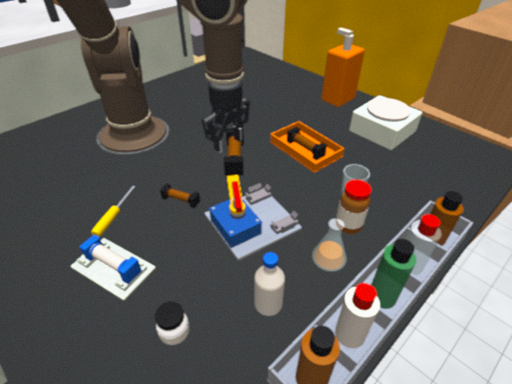

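View pics/t8b.png

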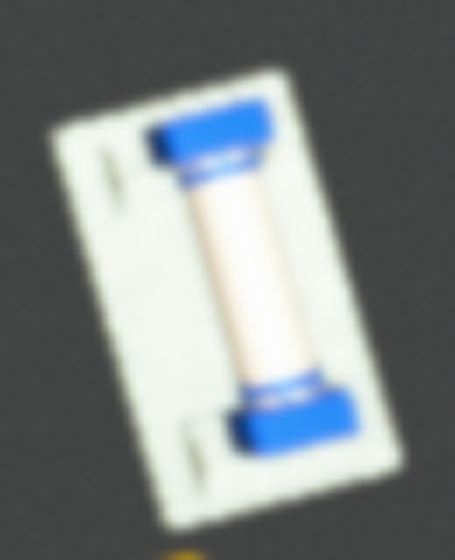

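View pics/s8b.png

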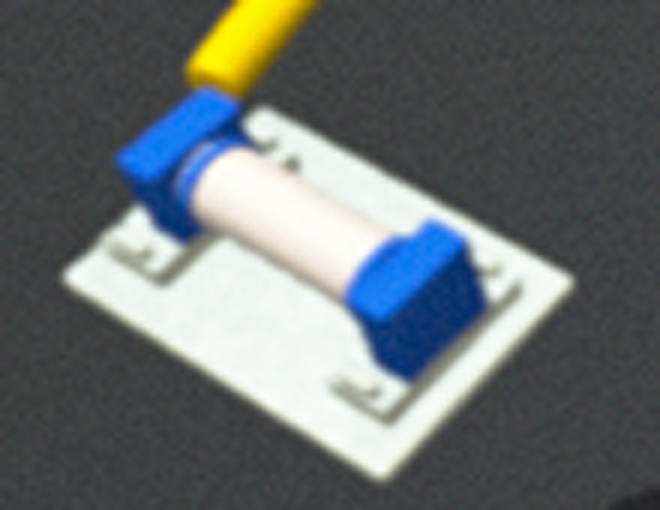

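```bash
python3 -c "
from h import *
a=onz('scene',(60+410/6-.4,220+272/6-.4),64);b=onz('scene',(60+182/6-.4,220+132/6-.4),64);print(a,b,(a+b)/2,np.linalg.norm(a-b))
go(483,-322,44,104.4)
print(proj('top',[483,-322,58]),proj('scene',[483,-322,58]))"
```

```text
[ 543.93091779 -313.27593369   64.        ] [ 426.04430638 -341.85902105   64.        ] [ 484.98761209 -327.56747737   64.        ] 121.30229194821986
t= [-0.348  -0.021   0.1415] a= [ -0.29   0.15 -10.59] dist 376 rows 9.0
[364.91828626 234.20333432] [111.00215137 252.70534512]
```

```bash
python3 -m pendant '[{"tx":-0.03,"ty":-0.002,"tz":0,"ax":0,"ay":0,"az":-1,"jaw":0.7},{"tx":-0.07,"ty":-0.004,"tz":0,"ax":0,"ay":0,"az":-2,"jaw":0.7},{"tx":-0.11,"ty":-0.006,"tz":0,"ax":0,"ay":0,"az":-3,"jaw":0.7},{"tx":-0.15,"ty":-0.009,"tz":0.005,"ax":0,"ay":0,"az":-4,"jaw":0.7},{"tx":-0.19,"ty":-0.012,"tz":0.01,"ax":-0.1,"ay":0,"az":-5.5,"jaw":0.7},{"tx":-0.23,"ty":-0.014,"tz":0.02,"ax":-0.2,"ay":0,"az":-7,"jaw":0.7},{"tx":-0.27,"ty":-0.016,"tz":0.03,"ax":-0.3,"ay":0.1,"az":-8.5,"jaw":0.7},{"tx":-0.31,"ty":-0.019,"tz":0.045,"ax":-0.3,"ay":0.1,"az":-10,"jaw":0.7},{"tx":-0.34,"ty":-0.021,"tz":0.055,"ax":-0.3,"ay":0.1,"az":-10.5,"jaw":0.7},{"tx":-0.35,"ty":-0.0215,"tz":0.06,"ax":-0.3,"ay":0.1,"az":-10.5,"jaw":0.7}]'; python3 -c "
from h import *
st();go(484,-324.5,43,104.5)
f=env.grab_frame('scene');crop(f,'s9.png',50,180,190,300,5)
f=env.grab_frame('top');crop(f,'t9.png',310,180,410,280,6)"
```

```text
clock: 13.93
eef_pos: [481.7, -329.3, 279.3]
tool_rot: [0.616, 0.788, -0.001, 0.0]
force: [-0.9, -0.3, -0.1]
gripper_width: 59.8
t 13.93 grasp [ 481.4 -329.6  124.3] yaw 103.97 tilt z [-0.001 -0.002 -1.   ] F [-0.9 -0.3 -0.1] T [-0.01 -0.04  0.01] w 59.8 q [ 1.16  0.66 -0.92  1.78  0.62  1.02  1.81]
t= [0.0042 0.0036 0.0813] a= [-0.11  0.1  -0.53] dist 81 rows 2.0
```

View pics/s9.png

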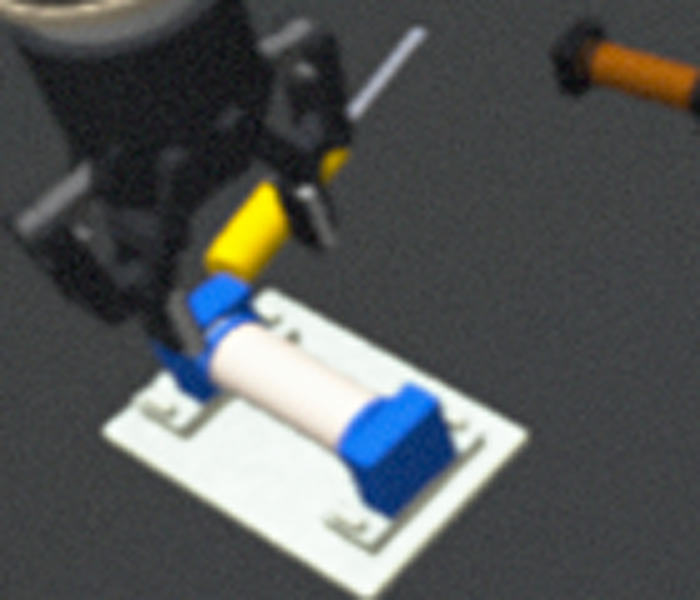

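View pics/t9.png

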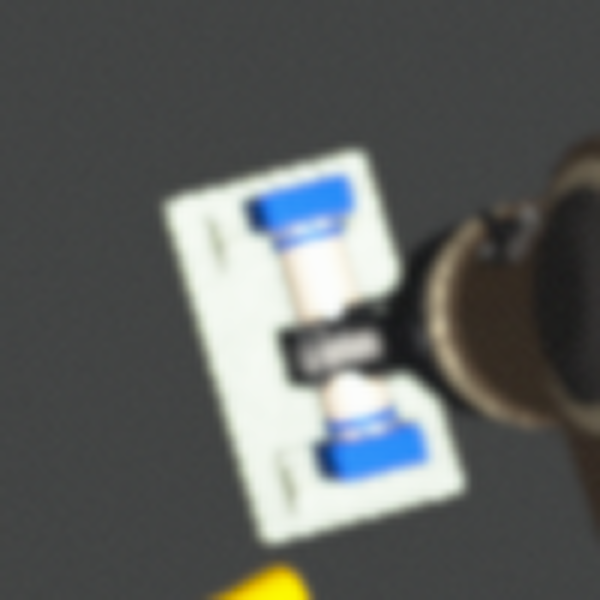

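The open jaws are over the middle of the white tube ((335,345) in the top crop), well between the blue blocks. Descending and gripping.

```bash
python3 -m pendant '[{"tx":0.003,"ty":0.002,"tz":0.015,"ax":0,"ay":0,"az":-0.3,"jaw":0.7},{"tx":0.005,"ty":0.003,"tz":0.035,"ax":0,"ay":0,"az":-0.5,"jaw":0.7},{"tx":0.005,"ty":0.003,"tz":0.055,"ax":0,"ay":0,"az":-0.5,"jaw":0.7},{"tx":0.005,"ty":0.003,"tz":0.072,"ax":0,"ay":0,"az":-0.5,"jaw":0.7},{"tx":0.005,"ty":0.003,"tz":0.08,"ax":0,"ay":0,"az":-0.5,"jaw":0.7},{"tx":0.005,"ty":0.003,"tz":0.083,"ax":0,"ay":0,"az":-0.5,"jaw":0.7},{"tx":0.005,"ty":0.003,"tz":0.083,"ax":0,"ay":0,"az":-0.5,"jaw":0.1},{"tx":0.005,"ty":0.003,"tz":0.083,"ax":0,"ay":0,"az":-0.5,"jaw":0.1},{"tx":0.005,"ty":0.003,"tz":0.083,"ax":0,"ay":0,"az":-0.5,"jaw":0.1},{"tx":0.005,"ty":0.003,"tz":0.083,"ax":0,"ay":0,"az":-0.5,"jaw":0.1}]'; python3 -c "
from h import *
st()"
```

```text
clock: 14.87
eef_pos: [484.9, -320.2, 198.5]
tool_rot: [0.612, 0.791, -0.0, 0.001]
force: [0.1, -0.6, 6.6]
gripper_width: 30.5
t 14.87 grasp [ 485.2 -320.5   43.5] yaw 104.58 tilt z [ 0.002 -0.002 -1.   ] F [ 0.1 -0.6  6.6] T [-0.12 -0.09  0.04] w 30.5 q [ 1.09  0.76 -0.84  1.84  0.73  0.88  1.73]
```

```bash
python3 -m pendant '[{"tx":0,"ty":0,"tz":0,"ax":0,"ay":0,"az":0,"jaw":0.1},{"tx":0,"ty":0,"tz":-0.005,"ax":0,"ay":0,"az":0,"jaw":0.1},{"tx":0,"ty":0,"tz":-0.013,"ax":0,"ay":0,"az":0,"jaw":0.1},{"tx":0,"ty":0,"tz":-0.025,"ax":0,"ay":0,"az":0,"jaw":0.1},{"tx":0,"ty":0,"tz":-0.04,"ax":0,"ay":0,"az":0,"jaw":0.1},{"tx":0,"ty":0,"tz":-0.06,"ax":0,"ay":0,"az":0,"jaw":0.1},{"tx":0,"ty":0,"tz":-0.085,"ax":0,"ay":0,"az":0,"jaw":0.1},{"tx":0,"ty":0,"tz":-0.11,"ax":0,"ay":0,"az":0,"jaw":0.1},{"tx":0,"ty":0,"tz":-0.13,"ax":0,"ay":0,"az":0,"jaw":0.1},{"tx":0,"ty":0,"tz":-0.14,"ax":0,"ay":0,"az":0,"jaw":0.1}]'; python3 -c "
from h import *
st();go(608,61,180,77)
f=env.grab_frame('scene');crop(f,'s10.png',50,120,210,240,5)
f=env.grab_frame('top');crop(f,'t10.png',310,180,410,280,6)"
```

```text
clock: 15.7
eef_pos: [485.3, -319.7, 342.6]
tool_rot: [0.612, 0.791, 0.0, 0.003]
force: [0.9, -0.1, -1.9]
gripper_width: 30.2
t 15.7 grasp [ 486.2 -320.3  187.6] yaw 104.59 tilt z [ 0.005 -0.004 -1.   ] F [ 0.9 -0.1 -1.9] T [-0.02 -0.08 -0.03] w 30.2 q [ 1.19  0.59 -0.98  1.73  0.54  1.11  1.86]
t= [0.3375 0.2146 0.0068] a= [ 0.31  0.23 27.59] dist 400 rows 9.6
```

View pics/s10.png

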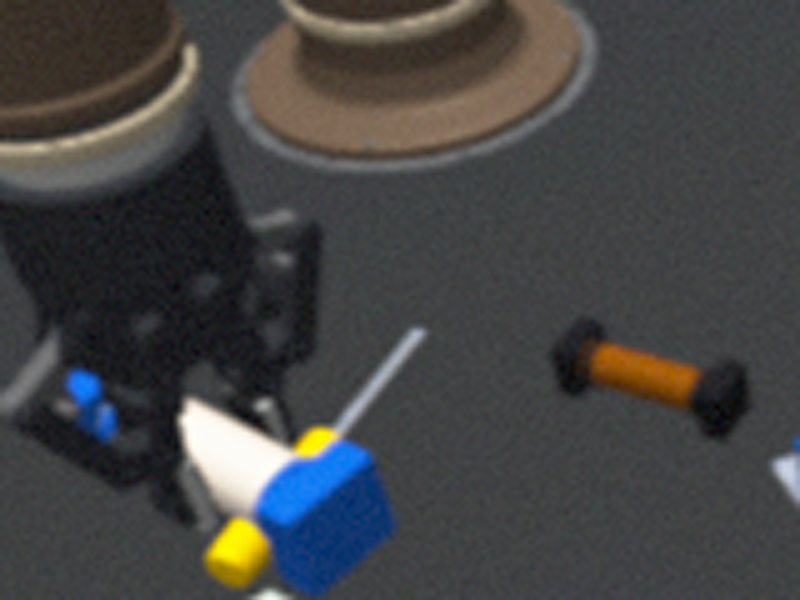

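View pics/t10.png

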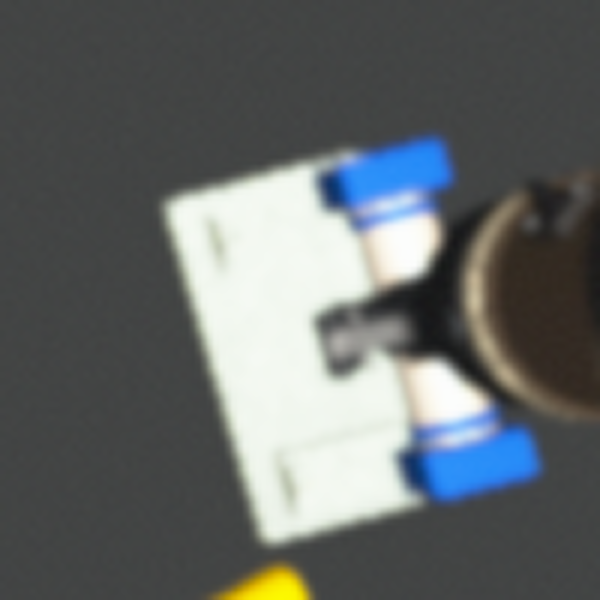

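The fresh cartridge is lifted and level. I'll measure its offset from the grasp point along its axis.

```bash
python3 -c "
from h import *
T=lambda x,y:(310+x/6-.4,180+y/6-.4)
# block top centres in crop
a=onz('top',T(395,172),208);b=onz('top',T(482,462),208);print(a,b,(a+b)/2,np.linalg.norm(a-b),np.degrees(np.arctan2((a-b)[1],(a-b)[0])))
st()"
```

```text
[ 541.78935448 -305.55626851  208.        ] [ 425.86029001 -336.3617815   208.        ] [ 483.82482225 -320.95902501  208.        ] 119.95218889042918 14.881154931771125
t 15.8 grasp [ 485.9 -320.6  186.1] yaw 104.56 tilt z [ 0.005 -0.004 -1.   ] F [-0.8  0.5 -1.5] T [0.03 0.01 0.04] w 30.3 q [ 1.19  0.59 -0.98  1.73  0.55  1.11  1.86]
```

```bash
python3 -m pendant '[{"tx":0.01,"ty":0.006,"tz":0,"ax":0,"ay":0,"az":1,"jaw":0.1},{"tx":0.03,"ty":0.019,"tz":0,"ax":0,"ay":0,"az":3,"jaw":0.1},{"tx":0.058,"ty":0.037,"tz":0,"ax":0,"ay":0,"az":5,"jaw":0.1},{"tx":0.088,"ty":0.056,"tz":0,"ax":0,"ay":0,"az":8,"jaw":0.1},{"tx":0.118,"ty":0.075,"tz":0,"ax":0.1,"ay":0.1,"az":11,"jaw":0.1},{"tx":0.148,"ty":0.094,"tz":0,"ax":0.2,"ay":0.1,"az":14,"jaw":0.1},{"tx":0.178,"ty":0.113,"tz":0,"ax":0.3,"ay":0.2,"az":17,"jaw":0.1},{"tx":0.208,"ty":0.132,"tz":0,"ax":0.3,"ay":0.2,"az":20,"jaw":0.1},{"tx":0.236,"ty":0.15,"tz":0,"ax":0.3,"ay":0.2,"az":22,"jaw":0.1},{"tx":0.256,"ty":0.163,"tz":0,"ax":0.3,"ay":0.2,"az":24,"jaw":0.1}]'; python3 -c "
from h import *
st();go(609,61,175,77)"
```

```text
clock: 16.63
eef_pos: [578.4, -27.7, 339.4]
tool_rot: [0.763, 0.647, -0.0, -0.001]
force: [0.4, 0.8, -1.5]
gripper_width: 30.0
t 16.63 grasp [578.1 -27.6 184.4] yaw 80.62 tilt z [-0.002  0.001 -1.   ] F [ 0.4  0.8 -1.5] T [ 0.   -0.03  0.01] w 30.0 q [ 0.6   0.56 -0.89  1.74  0.48  1.08  0.96]
t= [0.0925 0.0157 0.0094] a= [-0.11 -0.01  3.62] dist 94 rows 2.3
```

```bash
python3 -m pendant '[{"tx":0.015,"ty":0.003,"tz":0,"ax":0,"ay":0,"az":1,"jaw":0.1},{"tx":0.04,"ty":0.007,"tz":0,"ax":0,"ay":0,"az":2,"jaw":0.1},{"tx":0.065,"ty":0.011,"tz":0,"ax":0,"ay":0,"az":3,"jaw":0.1},{"tx":0.085,"ty":0.0145,"tz":0.005,"ax":0,"ay":0,"az":3.6,"jaw":0.1},{"tx":0.0925,"ty":0.0157,"tz":0.015,"ax":-0.1,"ay":0,"az":3.6,"jaw":0.1},{"tx":0.0925,"ty":0.0157,"tz":0.035,"ax":-0.1,"ay":0,"az":3.6,"jaw":0.1},{"tx":0.0925,"ty":0.0157,"tz":0.055,"ax":-0.1,"ay":0,"az":3.6,"jaw":0.1},{"tx":0.0925,"ty":0.0157,"tz":0.075,"ax":-0.1,"ay":0,"az":3.6,"jaw":0.1},{"tx":0.0925,"ty":0.0157,"tz":0.085,"ax":-0.1,"ay":0,"az":3.6,"jaw":0.1},{"tx":0.0925,"ty":0.0157,"tz":0.085,"ax":-0.1,"ay":0,"az":3.6,"jaw":0.1}]'; python3 -c "
from h import *
st();go(609,61,46,77)
f=env.grab_frame('scene');crop(f,'s11.png',190,130,310,260,5)
f=env.grab_frame('top');crop(f,'t11.png',190,140,290,240,6)"
```

```text
clock: 17.47
eef_pos: [607.5, 59.8, 250.8]
tool_rot: [0.783, 0.623, -0.003, -0.002]
force: [0.5, -0.1, -1.4]
gripper_width: 30.2
t 17.47 grasp [606.6  59.7  95.8] yaw 77.02 tilt z [-0.006 -0.001 -1.   ] F [ 0.5 -0.1 -1.4] T [-0.01 -0.02  0.07] w 30.2 q [ 0.37  0.7  -0.79  1.73  0.59  0.97  0.69]
t= [0.0016 0.0014 0.0497] a= [-0.32  0.12  0.02] dist 50 rows 1.2
```

View pics/s11.png

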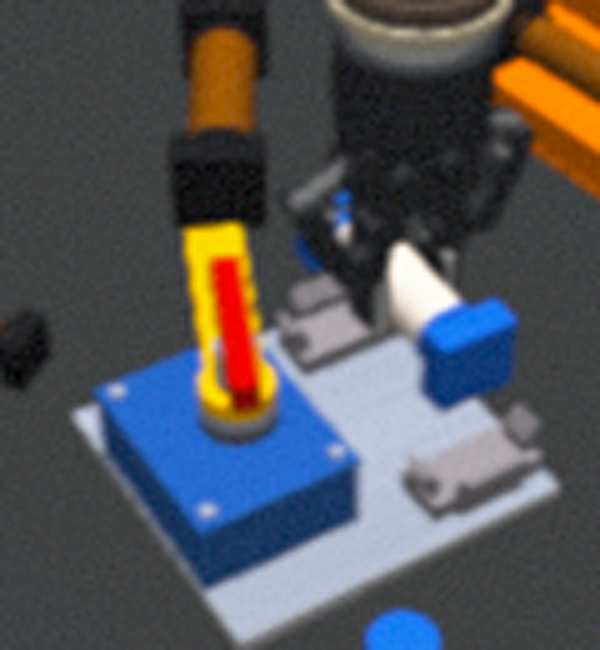

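View pics/t11.png

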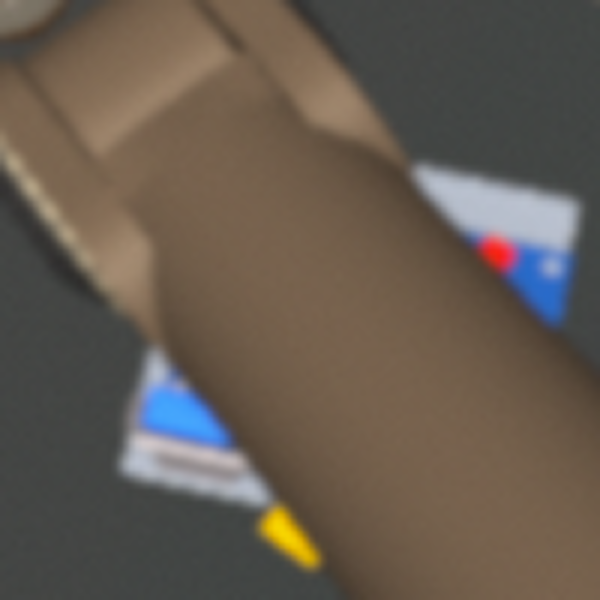

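The fresh cartridge hovers level over the cradle with its near block at (465,350), above the saddle at (470,470). Descending slowly.

```bash
python3 -m pendant '[{"tx":0.001,"ty":0.001,"tz":0.008,"ax":-0.2,"ay":0.1,"az":0,"jaw":0.1},{"tx":0.0016,"ty":0.0014,"tz":0.018,"ax":-0.3,"ay":0.1,"az":0,"jaw":0.1},{"tx":0.0016,"ty":0.0014,"tz":0.026,"ax":-0.3,"ay":0.1,"az":0,"jaw":0.1},{"tx":0.0016,"ty":0.0014,"tz":0.032,"ax":-0.3,"ay":0.1,"az":0,"jaw":0.1},{"tx":0.0016,"ty":0.0014,"tz":0.037,"ax":-0.3,"ay":0.1,"az":0,"jaw":0.1},{"tx":0.0016,"ty":0.0014,"tz":0.041,"ax":-0.3,"ay":0.1,"az":0,"jaw":0.1},{"tx":0.0016,"ty":0.0014,"tz":0.045,"ax":-0.3,"ay":0.1,"az":0,"jaw":0.1},{"tx":0.0016,"ty":0.0014,"tz":0.048,"ax":-0.3,"ay":0.1,"az":0,"jaw":0.1},{"tx":0.0016,"ty":0.0014,"tz":0.05,"ax":-0.3,"ay":0.1,"az":0,"jaw":0.1},{"tx":0.0016,"ty":0.0014,"tz":0.05,"ax":-0.3,"ay":0.1,"az":0,"jaw":0.1}]'; python3 -c "
from h import *
st();go(609,61,46,77)
f=env.grab_frame('scene');crop(f,'s12.png',190,130,310,260,5)"
```

```text
clock: 18.4
eef_pos: [610.3, 61.9, 203.7]
tool_rot: [0.783, 0.623, 0.002, 0.001]
force: [-0.5, -0.7, -1.1]
gripper_width: 30.6
t 18.4 grasp [610.9  62.   48.7] yaw 77.02 tilt z [ 0.004  0.001 -1.   ] F [-0.5 -0.7 -1.1] T [-0.    0.02 -0.01] w 30.6 q [ 0.34  0.75 -0.75  1.76  0.64  0.89  0.64]
t= [-0.0012 -0.0011  0.0027] a= [ 0.21 -0.1   0.02] dist 3 rows 0.1
```

View pics/s12.png

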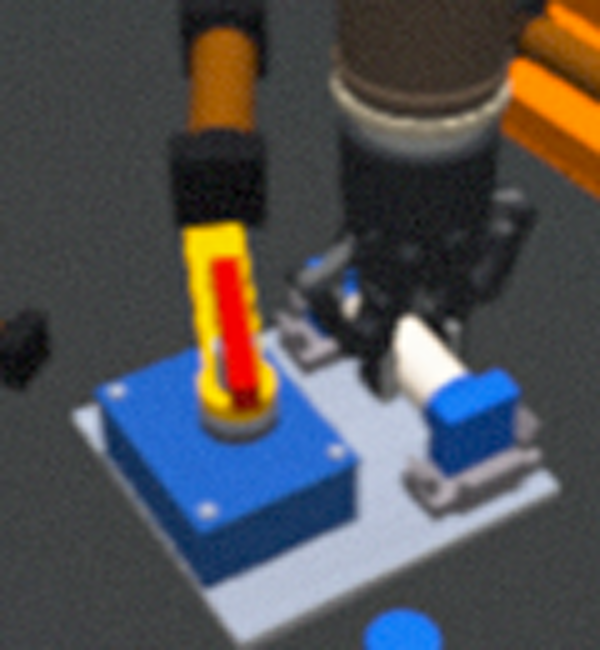

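The blocks now sit between the guides ((475,430) and (330,300)), about 3 mm high and with no contact force. I'll lower the last bit, release and rise.

```bash
python3 -m pendant '[{"tx":-0.001,"ty":-0.001,"tz":0.001,"ax":0.2,"ay":0,"az":0,"jaw":0.1},{"tx":-0.001,"ty":-0.001,"tz":0.003,"ax":0.2,"ay":0,"az":0,"jaw":0.1},{"tx":-0.001,"ty":-0.001,"tz":0.004,"ax":0.2,"ay":0,"az":0,"jaw":0.1},{"tx":-0.001,"ty":-0.001,"tz":0.004,"ax":0.2,"ay":0,"az":0,"jaw":0.1},{"tx":-0.001,"ty":-0.001,"tz":0.004,"ax":0.2,"ay":0,"az":0,"jaw":0.3},{"tx":-0.001,"ty":-0.001,"tz":0.004,"ax":0.2,"ay":0,"az":0,"jaw":0.6},{"tx":-0.001,"ty":-0.001,"tz":0.004,"ax":0.2,"ay":0,"az":0,"jaw":0.6},{"tx":-0.001,"ty":-0.001,"tz":0.004,"ax":0.2,"ay":0,"az":0,"jaw":0.6},{"tx":-0.001,"ty":-0.001,"tz":0,"ax":0.2,"ay":0,"az":0,"jaw":0.6},{"tx":-0.001,"ty":-0.001,"tz":-0.015,"ax":0.2,"ay":0,"az":0,"jaw":0.6}]'; python3 -c "
from h import *
st();go(586,-38,220,54.9)"
```

```text
clock: 19.28
eef_pos: [608.4, 60.9, 217.5]
tool_rot: [0.782, 0.623, -0.001, -0.001]
force: [0.4, 0.1, 0.2]
gripper_width: 51.3
t 19.28 grasp [607.9  61.1  62.5] yaw 77.03 tilt z [-0.003  0.001 -1.   ] F [0.4 0.1 0.2] T [-0.01  0.05 -0.02] w 51.3 q [ 0.35  0.74 -0.77  1.75  0.62  0.92  0.66]
t= [-1.013e-01 -1.000e-04 -1.575e-01] a= [-0.18 -0.   22.13] dist 187 rows 4.5
```

Rising straight up and then going over to the clamp bar.

```bash
python3 -m pendant '[{"tx":0,"ty":0,"tz":-0.02,"ax":0,"ay":0,"az":0,"jaw":0.6},{"tx":0,"ty":0,"tz":-0.05,"ax":0,"ay":0,"az":0,"jaw":0.6},{"tx":0,"ty":0,"tz":-0.09,"ax":0,"ay":0,"az":0,"jaw":0.7},{"tx":0,"ty":0,"tz":-0.13,"ax":0,"ay":0,"az":0,"jaw":0.8},{"tx":-0.01,"ty":0,"tz":-0.15,"ax":0,"ay":0,"az":4,"jaw":0.8},{"tx":-0.04,"ty":0,"tz":-0.157,"ax":0,"ay":0,"az":9,"jaw":0.8},{"tx":-0.07,"ty":0,"tz":-0.157,"ax":-0.1,"ay":0,"az":15,"jaw":0.8},{"tx":-0.095,"ty":0,"tz":-0.157,"ax":-0.2,"ay":0,"az":20,"jaw":0.8},{"tx":-0.101,"ty":0,"tz":-0.157,"ax":-0.2,"ay":0,"az":22,"jaw":0.8},{"tx":-0.101,"ty":0,"tz":-0.157,"ax":-0.2,"ay":0,"az":22,"jaw":0.8}]'; python3 -c "
from h import *
st();go(586,-38,116,54.9)
f=env.grab_frame('scene');crop(f,'s13.png',190,130,310,260,5)
f=env.grab_frame('top');crop(f,'t13.png',190,140,290,240,6)"
```

```text
clock: 20.12
eef_pos: [585.8, -40.1, 375.6]
tool_rot: [0.888, 0.46, 0.0, 0.001]
force: [0.1, 0.2, 0.3]
gripper_width: 68.4
t 20.12 grasp [585.9 -40.4 220.6] yaw 54.74 tilt z [ 0.001 -0.002 -1.   ] F [0.1 0.2 0.3] T [ 0.01 -0.05  0.08] w 68.4 q [ 0.56  0.49 -0.8   1.69  0.39  1.13  0.61]
t= [ 0.0019 -0.0012  0.1046] a= [ 0.1   0.04 -0.16] dist 105 rows 2.5
```

View pics/s13.png

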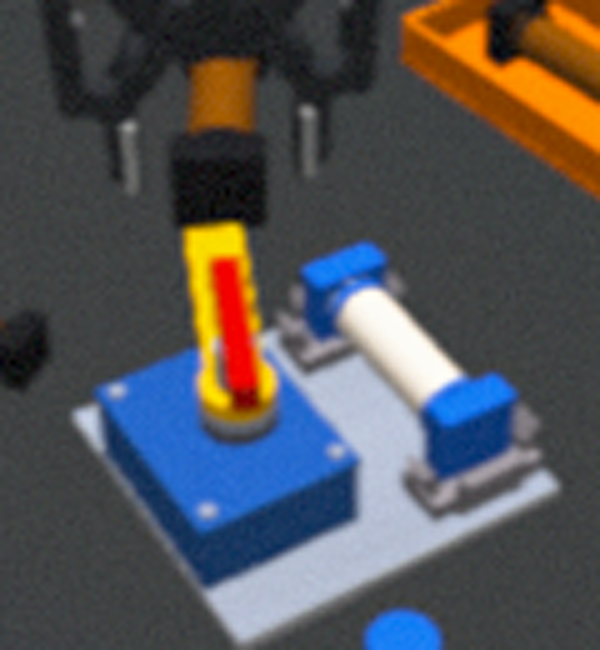

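View pics/t13.png

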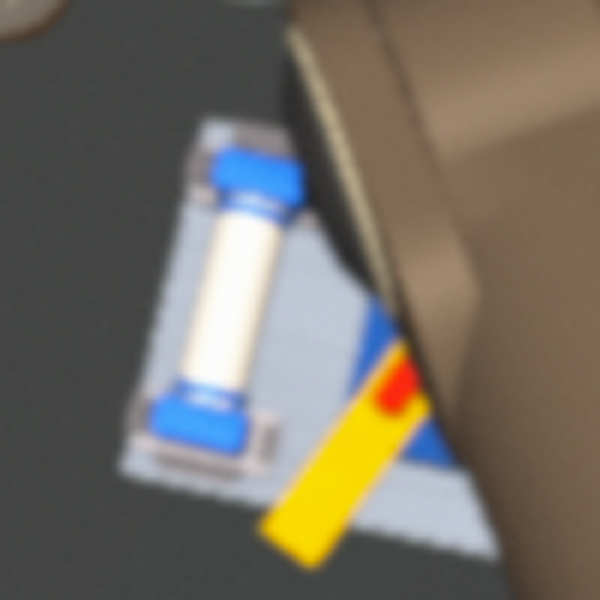

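The fresh cartridge is seated in the cradle with its block bottoms at the same pixels (about (278,225) full frame) as the used one had. The bar is at (233,335) in the crop, between the open jaws. Descending and gripping it.

```bash
python3 -m pendant '[{"tx":0.002,"ty":-0.001,"tz":0.025,"ax":0,"ay":0,"az":0,"jaw":0.8},{"tx":0.002,"ty":-0.001,"tz":0.055,"ax":0,"ay":0,"az":0,"jaw":0.8},{"tx":0.002,"ty":-0.001,"tz":0.08,"ax":0,"ay":0,"az":0,"jaw":0.8},{"tx":0.002,"ty":-0.001,"tz":0.098,"ax":0,"ay":0,"az":0,"jaw":0.8},{"tx":0.002,"ty":-0.001,"tz":0.104,"ax":0,"ay":0,"az":0,"jaw":0.5},{"tx":0.002,"ty":-0.001,"tz":0.104,"ax":0,"ay":0,"az":0,"jaw":0},{"tx":0.002,"ty":-0.001,"tz":0.104,"ax":0,"ay":0,"az":0,"jaw":0},{"tx":0.002,"ty":-0.001,"tz":0.104,"ax":0,"ay":0,"az":0,"jaw":0},{"tx":0.002,"ty":-0.001,"tz":0.104,"ax":0,"ay":0,"az":0,"jaw":0},{"tx":0.002,"ty":-0.001,"tz":0.104,"ax":0,"ay":0,"az":0,"jaw":0}]'; python3 -c "
from h import *
st();go(586,-38,117,-12.5)"
```

```text
clock: 21.05
eef_pos: [586.0, -35.2, 273.0]
tool_rot: [0.886, 0.463, -0.001, 0.001]
force: [-7.2, -2.9, 5.7]
gripper_width: 18.2
t 21.05 grasp [586.  -35.6 118. ] yaw 55.13 tilt z [ 0.    -0.002 -1.   ] F [-7.2 -2.9  5.7] T [-0.88  1.54 -0.04] w 18.2 q [ 0.51  0.61 -0.74  1.78  0.49  0.94  0.52]
t= [-0.0023  0.0016  0.001 ] a= [1.300e-01 5.000e-02 6.763e+01] dist 3 rows 9.4
```

```bash
python3 -m pendant '[{"tx":0,"ty":0,"tz":0,"ax":0,"ay":0,"az":3,"jaw":0},{"tx":0,"ty":0,"tz":0,"ax":0,"ay":0,"az":8,"jaw":0},{"tx":-0.001,"ty":0,"tz":0,"ax":0,"ay":0,"az":14,"jaw":0},{"tx":-0.001,"ty":0.001,"tz":0,"ax":0,"ay":0,"az":20,"jaw":0},{"tx":-0.002,"ty":0.001,"tz":0,"ax":0,"ay":0,"az":26,"jaw":0},{"tx":-0.002,"ty":0.0015,"tz":0,"ax":0,"ay":0,"az":32,"jaw":0},{"tx":-0.002,"ty":0.0015,"tz":0,"ax":0,"ay":0,"az":38,"jaw":0},{"tx":-0.002,"ty":0.0015,"tz":0,"ax":0,"ay":0,"az":44,"jaw":0},{"tx":-0.002,"ty":0.0015,"tz":0,"ax":0,"ay":0,"az":50,"jaw":0},{"tx":-0.002,"ty":0.0015,"tz":0,"ax":0,"ay":0,"az":54,"jaw":0}]'; python3 -c "
from h import *
st();go(586,-38,117,-12.5)"
```

```text
clock: 21.88
eef_pos: [586.4, -35.5, 273.3]
tool_rot: [1.0, 0.009, 0.001, -0.0]
force: [4.2, 5.1, -14.8]
gripper_width: 17.9
t 21.88 grasp [586.7 -35.3 118.3] yaw 1.0 tilt z [ 0.002  0.001 -1.   ] F [  4.2   5.1 -14.8] T [ 1.26 -0.81  0.33] w 17.9 q [ 0.36  0.55 -0.51  1.79  0.33  0.89 -0.29]
t= [-0.0005  0.0025  0.0013] a= [-0.06 -0.09 13.5 ] dist 3 rows 1.9
```

```bash
python3 -m pendant '[{"tx":0,"ty":0,"tz":0,"ax":0,"ay":0,"az":3,"jaw":0},{"tx":0,"ty":0,"tz":0,"ax":0,"ay":0,"az":6,"jaw":0},{"tx":0,"ty":0,"tz":0,"ax":0,"ay":0,"az":9,"jaw":0},{"tx":0,"ty":0.001,"tz":0,"ax":0,"ay":0,"az":11,"jaw":0},{"tx":0,"ty":0.001,"tz":0,"ax":0,"ay":0,"az":12.5,"jaw":0},{"tx":0,"ty":0.001,"tz":0,"ax":0,"ay":0,"az":13.5,"jaw":0},{"tx":0,"ty":0.001,"tz":0,"ax":0,"ay":0,"az":13.5,"jaw":0},{"tx":0,"ty":0.001,"tz":0,"ax":0,"ay":0,"az":13.5,"jaw":0},{"tx":0,"ty":0.001,"tz":0,"ax":0,"ay":0,"az":13.5,"jaw":0},{"tx":0,"ty":0.001,"tz":0,"ax":0,"ay":0,"az":13.5,"jaw":0}]'; python3 -c "
from h import *
st()"
```

```text
clock: 22.72
eef_pos: [586.6, -35.6, 273.3]
tool_rot: [0.994, -0.108, 0.001, -0.001]
force: [4.2, 3.5, -13.5]
gripper_width: 18.1
t 22.72 grasp [587.  -35.3 118.3] yaw -12.42 tilt z [ 0.002  0.002 -1.   ] F [  4.2   3.5 -13.5] T [ 0.64 -0.73  0.23] w 18.1 q [ 0.32  0.53 -0.46  1.8   0.29  0.88 -0.49]
```

Compare the arm tip with the initial picture before releasing.

```bash
python3 -m pendant '[{"tx":0,"ty":0,"tz":0,"ax":0,"ay":0,"az":0,"jaw":0.4},{"tx":0,"ty":0,"tz":0,"ax":0,"ay":0,"az":0,"jaw":0.8},{"tx":0,"ty":0,"tz":0,"ax":0,"ay":0,"az":0,"jaw":0.8},{"tx":0,"ty":0,"tz":0,"ax":0,"ay":0,"az":0,"jaw":0.8},{"tx":0,"ty":0,"tz":-0.002,"ax":0,"ay":0,"az":0,"jaw":0.8},{"tx":0,"ty":0,"tz":-0.02,"ax":0,"ay":0,"az":0,"jaw":0.8},{"tx":0,"ty":0,"tz":-0.05,"ax":0,"ay":0,"az":0,"jaw":0.8},{"tx":0,"ty":0,"tz":-0.085,"ax":0,"ay":0,"az":0,"jaw":0.8},{"tx":0,"ty":0,"tz":-0.12,"ax":0,"ay":0,"az":0,"jaw":0.8},{"tx":0,"ty":0,"tz":-0.15,"ax":0,"ay":0,"az":0,"jaw":0.8}]'; python3 -c "
from h import *
st();go(450,-250,260,-30)
f=env.grab_frame('scene');cv2.imwrite('pics/s14f.png',f);crop(f,'s14.png',195,165,310,265,6)
blobs('scene',f,(22,150,120),(35,255,255),81,(200,170,300,260))
blobs('scene',f,(0,180,120),(5,255,255),124,(200,170,300,260))"
```

```text
clock: 23.55
eef_pos: [586.1, -35.8, 426.2]
tool_rot: [0.994, -0.108, 0.002, -0.001]
force: [1.2, -0.2, 0.2]
gripper_width: 68.1
t 23.55 grasp [586.7 -35.5 271.2] yaw -12.41 tilt z [ 0.004  0.002 -1.   ] F [ 1.2 -0.2  0.2] T [-0.04 -0.07 -0.01] w 68.1 q [ 0.36  0.38 -0.51  1.64  0.19  1.17 -0.41]
t= [-0.087   0.2384  0.0102] a= [-0.19 -0.17 17.59] dist 254 rows 6.1
px [255.  199.6] area 399.0 xy [601.   12.8] size [ 39.2 145. ] long axis deg 78.6
px [235.6 195.3] area 217.5 xy [591.1 -42.5] size [27.4 91.8] long axis deg 81.1
```

View pics/s14.png

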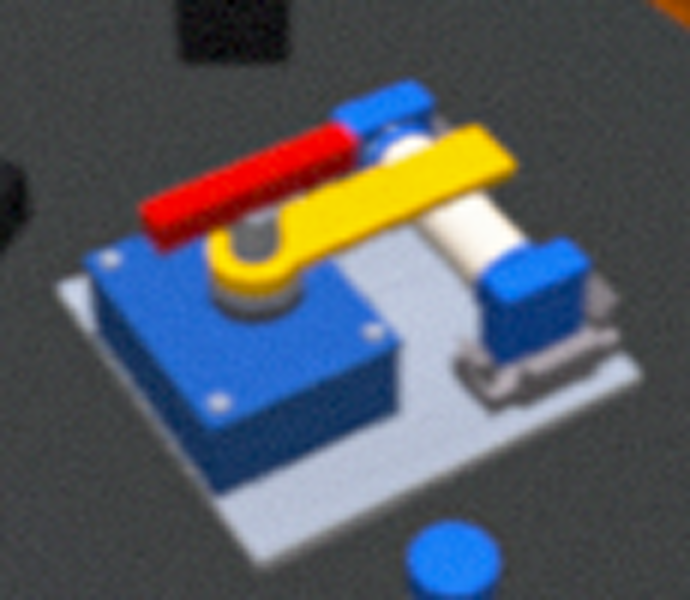

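The arm tip is back at (484,128)/(518,165), the same pixels as at the start. I'll move the robot clear for a last look.

```bash
python3 -m pendant '[{"tx":-0.008,"ty":0.02,"tz":0,"ax":0,"ay":0,"az":1,"jaw":0.8},{"tx":-0.018,"ty":0.05,"tz":0,"ax":0,"ay":0,"az":3,"jaw":0.8},{"tx":-0.03,"ty":0.085,"tz":0,"ax":0,"ay":0,"az":5,"jaw":0.8},{"tx":-0.042,"ty":0.12,"tz":0,"ax":0,"ay":0,"az":7,"jaw":0.8},{"tx":-0.055,"ty":0.155,"tz":0,"ax":0,"ay":0,"az":10,"jaw":0.8},{"tx":-0.068,"ty":0.19,"tz":0,"ax":0,"ay":0,"az":13,"jaw":0.8},{"tx":-0.08,"ty":0.22,"tz":0,"ax":0,"ay":0,"az":15,"jaw":0.8},{"tx":-0.087,"ty":0.238,"tz":0,"ax":0,"ay":0,"az":17,"jaw":0.8},{"tx":-0.087,"ty":0.238,"tz":0,"ax":0,"ay":0,"az":17,"jaw":0.8},{"tx":-0.087,"ty":0.238,"tz":0,"ax":0,"ay":0,"az":17,"jaw":0.8}]'; python3 -c "
from h import *
st()
f=env.grab_frame('scene');cv2.imwrite('pics/s15.png',f)
f=env.grab_frame('top');cv2.imwrite('pics/t15.png',f)
blobs('top',f,(22,150,120),(35,255,255),81,(205,155,292,238))
blobs('top',f,(100,120,60),(125,255,255),66,(205,155,245,238))"
```

```text
clock: 24.43
eef_pos: [450.9, -249.7, 430.6]
tool_rot: [0.967, -0.255, 0.006, -0.002]
force: [-0.4, 0.3, 0.1]
gripper_width: 68.4
t 24.43 grasp [ 452.8 -249.5  275.6] yaw -29.54 tilt z [ 0.013  0.001 -1.   ] F [-0.4  0.3  0.1] T [ 0.04 -0.03  0.02] w 68.4 q [ 0.73  0.22 -0.37  1.81  0.08  1.11 -0.18]
px [244.4 192.3] area 261.5 xy [595.7  15.4] size [131.3  29.4] long axis deg -104.1
px [222.8 209.2] area 87.5 xy [549.9  75.3] size [43.8 24.8] long axis deg -102.2
px [232.6 169.3] area 87.0 xy [663.   49.6] size [43.1 24.1] long axis deg -94.8
```

View pics/t15.png

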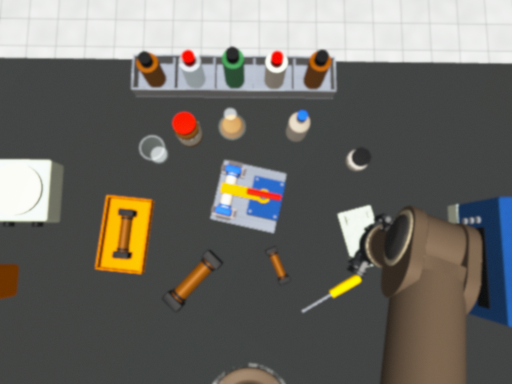

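View pics/s15.png

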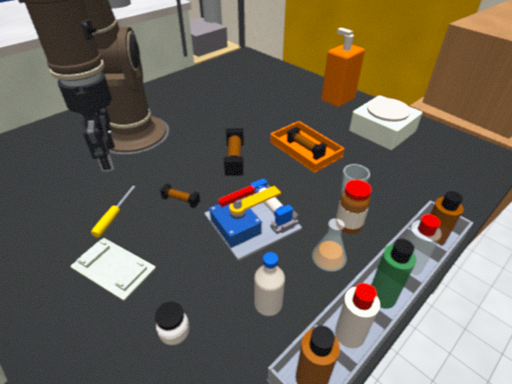

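The final views show everything in place. The used cartridge is flat in the tray at (124,234) and the fresh one is in the cradle at (228,190) with the yellow arm across it. The bystanders are at their original pixels and the robot is clear.

```bash
python3 -c "
from h import *
print(env.finish_job());st()"
```

```text
the job is handed in; nothing more can be done
None
the job is handed in; nothing more can be done
```

The cartridge is changed and the job was handed in at about 24.5 s on the robot's clock.

- **Clamp opening:** a gentle 10° trial showed that the screw opens anticlockwise, and I swung it open to about 1.16 rad.
- **Cartridges:** the used cartridge lies flat in the orange tray. The fresh one is in the cradle, with its end-block bottoms at the same pixels as the used one had when seated.
- **Clamp closing:** I turned the clamp back and released it. In the scene view the arm tip is at its starting pixels.
- **Surroundings:** the bystanders and look-alikes look unmoved, and the robot ended clear of everything.

**What failed or disagreed:**
- The first grip on the used cartridge sat too high, so I reopened and regripped 8 mm lower.
- The fitted clamp angle differs from the start by about 1° in the top view. In the scene view it differs by about 2° (arm) and 3° (bar). I put this down to measurement noise.
- The two cameras disagreed by about 5 mm on where the fresh cartridge lay on its stand; the jaws centred it when they closed.

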